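# Load the stamp and snap the press flap shut

### The job

Load the wooden stamp, face down, into the channel of the stamping press while its flap stands open, and press it home against the buffer plate of the end stop: lean on it steadily for about half a second with a light push of some 5 to 10 N, never ramming it, then let go and leave it touching. Then hook the flap from behind and tip it gently just past its snap point, so that its own spring throws it shut over the stamp; do not push it down yourself once it has snapped, and leave the other things on the table where they are.

Things in the scene. Friction and masses are not known exactly. Their poses are not given: they have to be found in the camera images.
- stamp_grip (a point): Centre of the grip ridge of the loose wooden stamp: a block 70 (x) x 60 (y) x 24 mm high with an upright ridge 40 (x) x 14 (y) x 28 mm high centred on top. This point is the middle of the ridge, 38 mm above the stamp's underside, 14 mm above the block's top. x runs along the ridge and the block's long side, y across, z up. Its two ends are alike.
- stamp: The whole stamp, about 160 g, 52 mm high; origin at the centre of its underside, axes as for its grip point.
- press: Fixed stamping press, white base 150 mm wide, 12 mm thick. Origin at table height under the channel; x points along the channel to the hinge, z up. Base spans x -100 to 120 mm. Channel floor z = 12; two rails 10 thick, up to z = 26, x -85 to 75, leave a channel 64 wide (y -32 to 32), open at its -x end. Rubber bumpers at x -52, y +-50 reach z = 38, hinge posts at x 95, y +-58 and a steel spring strut at y -69 reach z = 75.
- fence: The end stop: an aluminium bar 12 (x) x 60 (y) x 22 mm high fixed across the channel at its hinge end, at a different place each time. Towards the stamp it carries a small upright buffer plate on two locked screws and rubber springs (6 N/mm, 5 mm of give), which the stamp meets. Origin at the centre of the bar's underside; axes as the press.
- fence_face (a point): Middle of the bar's face towards the stamp, 11 mm up; x points the way the stamp is pushed (to the hinge), z up. The buffer plate (40 wide, 14 high) stands out from here by an amount set anew each time and not measured: its front lies 8 to 24 mm before this face, so a stamp that is home has its middle 43 to 59 mm before it. Home must be felt. Grip point then 50 mm above the table.
- flap (a joint): Angle of the grey flap, rad: 0 shut (level, its window round the ridge), 1.85 open (leaning back beyond upright, away from the channel). A spring drives it away from about 1.05: above that it springs open, below it springs shut by itself in about a second. Tipping it from open takes about 5 N square to the flap at its far bar, less and less towards the snap point.
- flap_bar (a point): Centre of the far bar of the flap, a window frame 165 mm long from its hinge axis (along y at x 95, z 41 mm in the press frame), 100 wide, 6 thick. 147.5 mm from the hinge; the solid bar spans 130 to 165, the 56 wide window 30 to 130. -x runs along the flap away from the hinge, z out of its outer side (up when shut, away from the channel when open). Open, its top edge is 0.20 m above the table.
- ink_tin: Bystander: flat metal ink tin 72 x 57 x 22 mm, no ridge; origin under its centre.
- glue: Bystander: white glue bottle, 44 mm across, 115 mm tall; origin under its centre.
- tape_big: Bystander: flat-lying tape roll, 64 mm across, 20 mm high; origin under its centre.
- tape_small: Bystander: flat-lying tape roll, 48 mm across, 15 mm high; origin under its centre.
- punch: Bystander: black craft punch 60 x 42 x 44 mm with a round steel button; origin under its centre.
- cup: Bystander: white cup, 72 mm across, 80 mm tall; origin under its centre.
- brush: Bystander: brush lying along its x axis.

How it is judged:
By the outcome, as a careful person would: the job done as asked, in the order asked, and still so for the second after the job is handed in, with the robot touching nothing.
It also fails if it takes over 67 s, if anything falls off the work surface, if the arm or the gripper's body presses on something with over 40 N, if the wrist force passes 120 N, or if a joint passes its speed limit or range.

### The arm

A 7-joint arm with a two-finger parallel gripper is mounted at the origin on the work surface. World frame = base frame: x ahead of the robot, y to its left, z up, the work surface at z = 0. Lengths are in m, angles in rad, forces in N, time in s.
With the tool pointing down it reaches from about 0.4 to 0.75 m from the base axis. Payload 19.5 kg.
Tool frame: the origin (TCP) lies on the centre line of the jaws, within the pads' length; the fingertips stand 8 mm ahead of it and the grasp point (between the pads) lies 11 mm behind it; z points along the fingers, y is the direction in which the jaws open and shut (so a half turn about z gives the same grasp; the last joint's range is limited). The gripper opens to 85 mm and grips with 20 to 120 N. Pads are 22 mm wide; open, the fingers measure 114 mm over their backs; the gripper's body (76 mm by 85 mm) begins 54 mm behind the grasp point. The pads swing forward as they close: fully open they stand 13 mm farther back than shut.
Start: joints at [1.104, 0.707, -0.028, 1.485, 0.022, 0.951, -0.075], TCP at [0.237, -0.524, 0.239] pointing down, gripper open.
Joint ranges: [-2.71, 2.71], [-0.32, 2.16], [-1.57, 1.52], [0, 2.45], [-1.46, 4.6], [0, 2.02], [-2.83, 2.83]. Speed limits (rad/s): [1.89, 1.89, 2.57, 2.57, 3.01, 3.01, 3.01].

### API

Orientations are given as a unit quaternion [x, y, z, w].
In Python, from bench import arm, cams gives the robot as it stands. The module is installed in compiled form; this text tells all that it offers.
- The arm moves only by the tool arm_command, never from a script. Its argument "plan" is a list of rows, each an object of numbers: "claw": the gripper command: -1 is shut, 1 is fully open, values between are in proportion; "tx", "ty", "tz": the shift along the tool's x, y, z in mm; "ax", "ay", "az": the turn, a rotation vector about the tool's x, y, z in rad. In form: [{"claw": .., "tx": .., "ty": .., "tz": .., "ax": .., "ay": .., "az": ..}, ...]. A call has 1 to 20 rows; each row shifts and turns the commanded pose from where the row before left it, along the tool's axes as they then stand; what a row does not reach is not made up. A row lasts 1/12 s, in which the tool goes at most 41.7 mm and 7.16 degrees, less where a joint would pass 70% of its speed; a pose out of reach is approached as far as the arm can. A call is refused whole if a number of a shift passes 41.7 or a number of a turn 0.125, either way. A call with a gripper value outside its range is refused whole. The fingers move at their own pace and stop on an object; "grip_force" is the grip in N (left out, the last holds). Time passes only in rows, so rows that do not move let the fingers close. It gives the time, the measured TCP pose, the force and the opening at its end, in the units of the state.
- arm.observe(): the state, without advancing time (a new reading comes with each control period).
- cams.grab_frame(name): name is "scene" or "side" or "wrist"; returns a dict with "frame" (384x512x3 uint8, blue, green, red), "depth" (384x512 float32, m along the optical axis (not along the pixel's ray), 0 where there is no reading), "K" (3x3 intrinsics, pixels), "rvec" (rotation vector, rad) and "tvec" (3), from world to camera coordinates, as OpenCV has them. Camera axes: x right, y down, z forward; pixel columns grow to the right and rows downward; lengths in m; the calibration is good to about 2 mm. A picture is of the moment at which its call begins.
- arm.close_job(): hands the job in, once; it reports no verdict.
The state is a dict: "time": time; "joint_pos": joint angles; "dq": joint speeds; "effort": joint torques, N m; "position": TCP position; "tcp_rot": TCP orientation; "ft_force": force on the tool from outside, world axes, zero at the start; "wrist_torque": the same for the moment, N m; "width": finger opening in m.
Only numpy, scipy, OpenCV 4.12 (cv2) and the standard library are available. Lean on these libraries where they do the work, as an engineer would, in place of code of your own. Each camera call takes 0.05 s, during which the arm holds its last target.

## Working session

There is one attempt and no reset: what is moved stays moved. The work goes in short steps, Python scripts to look and compute and a tool call to move; the robot and the scene stay as the last step left them, time stands still between calls to the robot, and variables do not carry over. Pictures are saved under pics/ and viewed, and the job is handed in when it is done.

Besides the shell and the picture viewer there is one more tool, called after "Emit:" in YAML: its name, and indented under it one key for each argument. arm_command: Moves the arm, as the interface text tells. Its arguments: {"type":"object","properties":{"plan":{"type":"array"},"grip_force":{"type":"number"}},"required":["plan"]}

```bash
mkdir -p pics; cat > h.py <<'E'
import numpy as np,cv2,pickle
from bench import arm,cams
def grab(n,tag):
    d=cams.grab_frame(n); pickle.dump(d,open(f'pics/{tag}.pkl','wb')); cv2.imwrite(f'pics/{tag}.png',d['frame']); return d
def load(tag): return pickle.load(open(f'pics/{tag}.pkl','rb'))
def cloud(d):
    K=d['K'];z=d['depth'];v,u=np.mgrid[:z.shape[0],:z.shape[1]]
    P=np.stack([(u-K[0,2])/K[0,0]*z,(v-K[1,2])/K[1,1]*z,z],-1)
    R=cv2.Rodrigues(np.array(d['rvec'],float))[0]
    W=(P-np.array(d['tvec']).ravel())@R
    W[z<=0]=np.nan
    return W
def proj(d,p):
    return cv2.projectPoints(np.array(p,float).reshape(-1,3),np.array(d['rvec'],float),np.array(d['tvec'],float),d['K'],None)[0].reshape(-1,2)
E
python3 - <<'E'
from h import *
for n in ['scene','side','wrist']: grab(n,n+'0')
s=arm.observe(); print(s)
im=np.hstack([cv2.imread(f'pics/{n}0.png') for n in ['scene','side']])
E
```

```text
{'time': 0.15, 'joint_pos': array([ 1.10429165,  0.70694925, -0.02762499,  1.48486488,  0.02199093,
        0.9508883 , -0.07550321]), 'dq': array([ 0.00117139, -0.00292422, -0.0002726 , -0.00222095, -0.00124343,
       -0.00098668, -0.00049686]), 'effort': array([-2.59785629e-04, -8.83297849e+01,  1.23410147e+00, -2.36190426e+01,
        1.68048759e-02,  5.46046460e-03,  1.21564226e-04]), 'position': array([ 0.23691658, -0.5237261 ,  0.23894726]), 'tcp_rot': array([ 9.77527717e-01,  2.10806544e-01, -8.89245617e-05, -3.94080206e-04]), 'ft_force': array([ 0.59444095,  0.03363864, -0.44152211]), 'wrist_torque': array([-0.01746687,  0.02612466,  0.03879751]), 'width': 0.08546930488497131}
```

View pics/scene0.png

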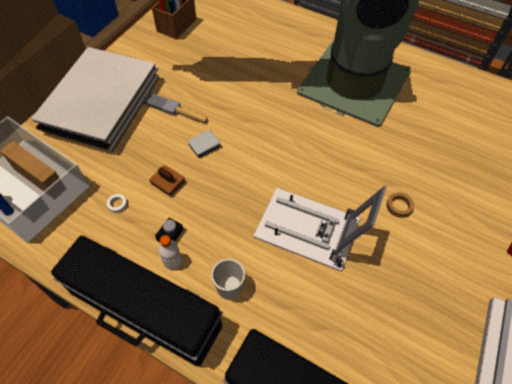

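View pics/side0.png

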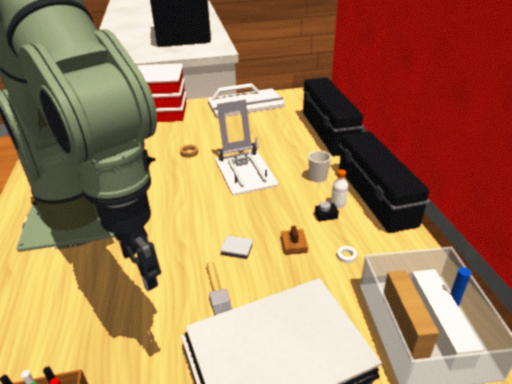

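View pics/wrist0.png

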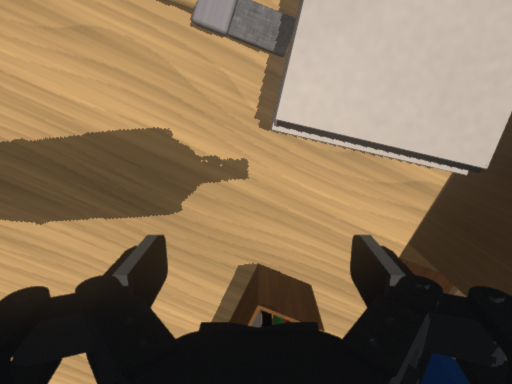

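The scene view shows the stamp at about (168,180), the press at (310,228) with its flap open on the right at (362,220), the tin at (204,144), and the cup, glue, punch and tapes around them. Next I'll measure the stamp and press.

```bash
python3 - <<'E'
from h import *
for t,boxes in [('scene0',{'stamp':(145,160,192,200),'press':(250,180,395,275)}),('side0',{'stamp':(275,222,315,260),'press':(205,90,285,200)})]:
    d=load(t);W=cloud(d);f=d['frame']
    R=cv2.Rodrigues(np.array(d['rvec'],float))[0];print(t,'cam',-R.T@np.array(d['tvec']).ravel(),d['K'][0,0])
    for n,(a,b,c,e) in boxes.items():
        w=W[b:e,a:c].reshape(-1,3)
        w=w[np.isfinite(w[:,0])]
        if n=='stamp':
            for lo,hi in [(.019,.029),(.046,.058)]:
                q=w[(w[:,2]>lo)&(w[:,2]<hi)]
                if len(q)>5:
                    print(n,lo,len(q),cv2.minAreaRect((q[:,:2]*1000).astype(np.float32)),np.median(q[:,2]))
        else:
            for lo,hi in [(.008,.016),(.022,.03),(.08,.25)]:
                q=w[(w[:,2]>lo)&(w[:,2]<hi)]
                print(n,lo,len(q),cv2.minAreaRect((q[:,:2]*1000).astype(np.float32)),q.mean(0))
        im=f[b:e,a:c]; s=min(800//im.shape[1],600//im.shape[0])
        cv2.imwrite(f'pics/{t}_{n}.png',cv2.resize(im,None,fx=s,fy=s,interpolation=cv2.INTER_CUBIC)); print('scale',s)
E
```

```text
scene0 cam [1.03475155 0.23589702 0.97153718] 450.1818077254169
stamp 0.019 401 ((583.6160888671875, -270.5590515136719), (72.60938262939453, 60.0850944519043), 85.1294937133789) 0.022315267025583143
stamp 0.046 82 ((583.5270385742188, -270.4721984863281), (41.59135055541992, 15.222675323486328), 83.98921966552734) 0.0504913677538963
scale 15
press 0.008 3298 ((503.0974426269531, 139.66159057617188), (206.7093505859375, 339.0549011230469), 24.22332191467285) [0.52747561 0.09338829 0.01096279]
press 0.022 620 ((508.71453857421875, 154.3871612548828), (183.013671875, 312.7547607421875), 30.316120147705078) [0.52398834 0.09708176 0.0251203 ]
press 0.08 719 ((508.87518310546875, 211.32321166992188), (102.723388671875, 40.23500061035156), 7.135633945465088) [0.51342775 0.21533837 0.15667573]
scale 5
side0 cam [ 0.34058458 -1.0547864   0.76642662] 423.2370225095734
stamp 0.019 374 ((584.4103393554688, -271.9151916503906), (72.51786804199219, 60.2287712097168), 84.47967529296875) 0.02491969580673082
stamp 0.046 70 ((584.0884399414062, -272.5674743652344), (39.90553283691406, 13.714402198791504), 83.98383331298828) 0.05261251046531622
scale 15
press 0.008 1363 ((608.4110107421875, 367.7679748535156), (787.2150268554688, 324.6160583496094), 87.7529525756836) [0.53157738 0.13529707 0.01288986]
press 0.022 954 ((615.371826171875, 377.4066162109375), (758.5855712890625, 319.8407897949219), 88.96143341064453) [0.59943712 0.46841989 0.02649593]
press 0.08 698 ((511.1075744628906, 211.71609497070312), (101.67182159423828, 44.46843719482422), 7.2293477058410645) [0.51015714 0.21312754 0.15322567]
scale 5
```

```bash
python3 - <<'E'
from h import *
for t,(a,b,c,e) in [('scene0',(250,180,395,275)),('side0',(205,90,285,200))]:
    d=load(t);W=cloud(d);f=d['frame']
    w=W[b:e,a:c].reshape(-1,3);g=f[b:e,a:c].reshape(-1,3).astype(int)
    ok=np.isfinite(w[:,0])&(g.max(1)-g.min(1)<40)
    m=ok&(w[:,2]>.008)&(w[:,2]<.016)&(g.min(1)>150)&(w[:,1]<.4)
    r=cv2.minAreaRect((w[m,:2]*1000).astype(np.float32));print(t,'base',m.sum(),r)
    for lo,hi in [(.019,.03),(.034,.040)]:
        m=ok&(w[:,2]>lo)&(w[:,2]<hi)&(w[:,1]<.3)
        np.save(f'pics/{t}_{int(lo*1000)}.npy',w[m])
        print(lo,m.sum(),w[m].min(0),w[m].max(0))
    # flap plane
    m=ok&(w[:,2]>.09)&(w[:,2]<.21)&(w[:,1]<.35)
    q=w[m]; cc=np.median(q,0);_,_,V=np.linalg.svd(q-cc);print('flap n',V[2],cc,q.max(0),q.min(0))
E
```

```text
scene0 base 2749 ((522.4130249023438, 98.75444793701172), (149.17173767089844, 216.77688598632812), 6.926015853881836)
0.019 756 [0.45694206 0.00150124 0.01900137] [0.58379406 0.21177198 0.02999491]
0.034 73 [0.45829483 0.02758875 0.03409324] [0.58753494 0.20928994 0.03993549]
flap n [ 0.11315358 -0.95633719  0.26947254] [0.51770549 0.21844099 0.17096553] [0.56085081 0.23437084 0.20272478] [0.45883852 0.18947723 0.09023457]
side0 base 1068 ((523.934326171875, 95.14165496826172), (149.6913604736328, 217.1632537841797), 6.599085807800293)
0.019 334 [4.51766091e-01 1.05509799e-04 1.90227424e-02] [0.58434794 0.18401539 0.02998794]
0.034 59 [0.44909258 0.02886626 0.0342135 ] [0.58478362 0.19291324 0.03973084]
flap n [ 0.11339144 -0.95543786  0.27254519] [0.50859353 0.21768011 0.17243897] [0.55991313 0.23560387 0.20313592] [0.4598699  0.1860477  0.09016555]
```

View pics/scene0_press.png

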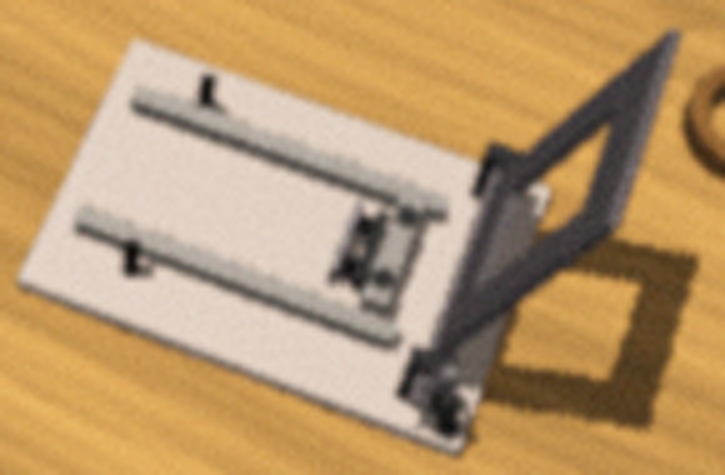

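View pics/side0_press.png

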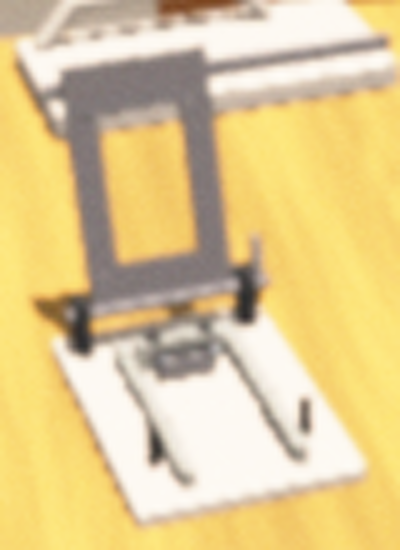

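```bash
python3 - <<'E'
from h import *
yaw=np.deg2rad(96.7);ex=np.array([np.cos(yaw),np.sin(yaw)]);ey=np.array([-ex[1],ex[0]])
o=np.array([.5232,.097])-.01*ex
print('o',o)
for t in ['scene0','side0']:
    d=load(t);W=cloud(d);g=d['frame'].astype(int)
    X=(W[...,:2]-o)@ex*1000;Y=(W[...,:2]-o)@ey*1000;Z=W[...,2]*1000
    m=(abs(X-10)<130)&(abs(Y)<90)&(Z>7)&(Z<15)&(g.min(-1)>140)
    for lo,hi in [(-70,-40),(-20,20),(40,70)]:
        k=m&(Y>lo)&(Y<hi);print(t,'base X',X[k].min(),X[k].max())
    for lo,hi in [(-80,-60),(-60,-30),(-30,0),(0,40),(40,70)]:
        k=m&(X>lo)&(X<hi);print('  base Y',Y[k].min(),Y[k].max())
    for lo,hi in [(-80,-40),(-40,0),(0,40)]:
        k=(X>lo)&(X<hi)&(Z>23)&(Z<29)&(abs(Y)<45)
        for s in(-1,1):
            q=Y[k&(s*Y>20)]; 
            if len(q):print('  rail',lo,s,q.min(),q.max(),len(q))
    k=(abs(Y)<28)&(X>0)&(X<85)&(Z>19)&(Z<48)
    for x,y,z in sorted(zip(X[k].round(1),Y[k].round(1),Z[k].round(1))): print((x,y,z),end=' ') if abs(y)<20 else 0
    print()
E
```

```text
o [0.52436671 0.08706829]
scene0 base X -97.90101501126088 120.99573244013187
scene0 base X -97.48978970095807 92.29182773943903
scene0 base X -96.38399826253566 120.59074576369149
  base Y -73.43382662750388 76.11613823282192
  base Y -74.26883447440395 76.97296041196013
  base Y -73.47709181049898 77.20341235072576
  base Y -74.08653839091622 76.41493671932642
  base Y -73.56390137741359 76.27209052835828
  rail -80 -1 -41.15923762530878 -30.482588793870466 52
  rail -80 1 31.201011227169314 43.782516468115205 50
  rail -40 -1 -41.93359758346469 -30.408709860214614 53
  rail -40 1 31.140618057459676 42.966681623822936 48
  rail 0 -1 -42.026982228908025 -31.007943054773257 54
  rail 0 1 21.02214175493577 42.92869730812648 56
(np.float64(38.1), np.float64(7.1), np.float64(26.6)) (np.float64(38.2), np.float64(-8.8), np.float64(29.1)) (np.float64(38.5), np.float64(-15.8), np.float64(26.4)) (np.float64(38.6), np.float64(-1.9), np.float64(27.4)) (np.float64(38.7), np.float64(12.4), np.float64(28.1)) (np.float64(39.0), np.float64(-10.7), np.float64(28.0)) (np.float64(39.1), np.float64(3.8
[... 15603 characters left out ...]
), np.float64(15.0), np.float64(35.3)) (np.float64(61.8), np.float64(-16.5), np.float64(36.1)) (np.float64(62.2), np.float64(-6.0), np.float64(34.2)) (np.float64(63.3), np.float64(0.6), np.float64(35.1)) (np.float64(63.6), np.float64(10.8), np.float64(37.1)) (np.float64(64.5), np.float64(-13.8), np.float64(35.2)) (np.float64(65.1), np.float64(7.0), np.float64(35.4)) (np.float64(65.2), np.float64(-0.1), np.float64(37.7)) (np.float64(65.9), np.float64(-17.8), np.float64(37.4)) (np.float64(65.9), np.float64(13.7), np.float64(36.4)) (np.float64(66.7), np.float64(-10.9), np.float64(34.6)) (np.float64(67.8), np.float64(-7.7), np.float64(34.6)) (np.float64(71.7), np.float64(-5.4), np.float64(32.9))
```

Measured so far: the stamp is at about (584,-271) mm with yaw 84.5°. The press origin is at about (524,87) mm with its x axis at 96.7°. The buffer front is near press x=38 and the bar face near 57. First I turn the tool, then go above the stamp.

Emit:
arm_command:
  plan:
    - {"claw":0.4,"az":-0.105}
    - {"claw":0.4,"az":-0.105}
    - {"claw":0.4,"az":-0.105}
    - {"claw":0.4,"az":-0.105}
    - {"claw":0.4,"az":-0.105}
    - {"claw":0.4,"az":-0.105}
    - {"claw":0.4,"az":-0.105}
    - {"claw":0.4,"az":-0.105}
    - {"claw":0.4,"az":-0.105}
    - {"claw":0.4,"az":-0.105}
    - {"claw":0.4}
  grip_force: 40

```text
$.plan[0]: bad value
```

```bash
cat >> h.py <<'E'
from scipy.spatial.transform import Rotation as Ro
def go(p,yawx,verbose=1):
    """delta in tool axes (mm) to TCP p (mm), and turn to get tool x at yawx deg, pointing down"""
    s=arm.observe();R=Ro.from_quat(s['tcp_rot'])
    y=np.deg2rad(yawx);T=np.array([[np.cos(y),np.sin(y),0],[np.sin(y),-np.cos(y),0],[0,0,-1]]).T.copy()
    T=np.array([[np.cos(y),np.sin(y),0],[np.sin(y),-np.cos(y),0],[0,0,-1]])
    print('t',round(s['time'],2),'pos',(s['position']*1000).round(1),'F',s['ft_force'].round(2),'w',round(s['width']*1000,1))
    print('shift mm',R.inv().apply(np.array(p)-s['position']*1000).round(1),'shift in target axes',(T.T@(np.array(p)-s['position']*1000)).round(1),'turn',(R.inv()*Ro.from_matrix(T)).as_rotvec().round(4))
E
python3 -c "
from h import *
go([584,-271,150],84.5)"
```

```text
t 0.15 pos [ 236.9 -523.7  238.9] F [ 0.59  0.03 -0.44] w 85.5
shift mm [420.4 -87.1  89. ] shift in target axes [284.8 321.3  88.9] turn [-7.00e-04 -4.00e-04 -1.05e+00]
```

Emit:
arm_command:
  plan:
    - {"claw":0.4,"tx":0,"ty":0,"tz":0,"ax":0,"ay":0,"az":-0.105}
    - {"claw":0.4,"tx":0,"ty":0,"tz":0,"ax":0,"ay":0,"az":-0.105}
    - {"claw":0.4,"tx":0,"ty":0,"tz":0,"ax":0,"ay":0,"az":-0.105}
    - {"claw":0.4,"tx":0,"ty":0,"tz":0,"ax":0,"ay":0,"az":-0.105}
    - {"claw":0.4,"tx":0,"ty":0,"tz":0,"ax":0,"ay":0,"az":-0.105}
    - {"claw":0.4,"tx":0,"ty":0,"tz":0,"ax":0,"ay":0,"az":-0.105}
    - {"claw":0.4,"tx":0,"ty":0,"tz":0,"ax":0,"ay":0,"az":-0.105}
    - {"claw":0.4,"tx":0,"ty":0,"tz":0,"ax":0,"ay":0,"az":-0.105}
    - {"claw":0.4,"tx":0,"ty":0,"tz":0,"ax":0,"ay":0,"az":-0.105}
    - {"claw":0.4,"tx":0,"ty":0,"tz":0,"ax":0,"ay":0,"az":-0.105}
    - {"claw":0.4,"tx":0,"ty":0,"tz":0,"ax":0,"ay":0,"az":0}
  grip_force: 40

```text
time: 1.07
position: [0.2367, -0.5239, 0.2391]
tcp_rot: [0.738, 0.674, 0.0, -0.0]
ft_force: [-0.4, -0.7, -0.4]
width: 0.0602
```

```bash
python3 -c "
from h import *
go([584,-271,150],84.5)"
```

```text
t 1.07 pos [ 236.7 -523.9  239.1] F [-0.38 -0.73 -0.39] w 60.2
shift mm [283.3 322.9  89.2] shift in target axes [285.  321.4  89.1] turn [-0.0001 -0.0005  0.0051]
```

Emit:
arm_command:
  plan:
    - {"claw":0.4,"tx":20.2,"ty":23.1,"tz":0,"ax":0,"ay":0,"az":0}
    - {"claw":0.4,"tx":20.2,"ty":23.1,"tz":0,"ax":0,"ay":0,"az":0}
    - {"claw":0.4,"tx":20.2,"ty":23.1,"tz":0,"ax":0,"ay":0,"az":0}
    - {"claw":0.4,"tx":20.2,"ty":23.1,"tz":0,"ax":0,"ay":0,"az":0}
    - {"claw":0.4,"tx":20.2,"ty":23.1,"tz":0,"ax":0,"ay":0,"az":0}
    - {"claw":0.4,"tx":20.2,"ty":23.1,"tz":0,"ax":0,"ay":0,"az":0}
    - {"claw":0.4,"tx":20.2,"ty":23.1,"tz":0,"ax":0,"ay":0,"az":0}
    - {"claw":0.4,"tx":20.2,"ty":23.1,"tz":0,"ax":0,"ay":0,"az":0}
    - {"claw":0.4,"tx":20.2,"ty":23.1,"tz":0,"ax":0,"ay":0,"az":0}
    - {"claw":0.4,"tx":20.2,"ty":23.1,"tz":0,"ax":0,"ay":0,"az":0}
    - {"claw":0.4,"tx":20.2,"ty":23.1,"tz":10,"ax":0,"ay":0,"az":0}
    - {"claw":0.4,"tx":20.2,"ty":23.1,"tz":20,"ax":0,"ay":0,"az":0}
    - {"claw":0.4,"tx":20.2,"ty":23.1,"tz":20,"ax":0,"ay":0,"az":0}
    - {"claw":0.4,"tx":20.2,"ty":22.6,"tz":20,"ax":0,"ay":0,"az":0}
    - {"claw":0.4,"tx":0,"ty":0,"tz":20,"ax":0,"ay":0,"az":0}
    - {"claw":0.4,"tx":0,"ty":0,"tz":0,"ax":0,"ay":0,"az":0}

```text
time: 2.4
position: [0.585, -0.2712, 0.1453]
tcp_rot: [0.741, 0.672, -0.001, -0.003]
ft_force: [-1.1, -0.2, -0.7]
width: 0.0593
```

```bash
python3 -c "
from h import *
go([584,-271,37],84.5)
d=grab('wrist','w1');W=cloud(d)
R=cv2.Rodrigues(np.array(d['rvec'],float))[0];print('cam',-R.T@np.array(d['tvec']).ravel())
w=W.reshape(-1,3)
for lo,hi in [(.019,.029),(.046,.058)]:
  k=(w[:,2]>lo)&(w[:,2]<hi)&(abs(w[:,0]-.584)<.06)&(abs(w[:,1]+.271)<.06)
  print(k.sum(),cv2.minAreaRect((w[k,:2]*1000).astype(np.float32)) if k.sum()>4 else '')
"
```

```text
t 2.4 pos [ 585.  -271.2  145.3] F [-1.11 -0.17 -0.74] w 59.3
shift mm [-1.000e-01 -4.000e-01  1.083e+02] shift in target axes [ 1.000e-01 -1.000e+00  1.083e+02] turn [-0.0052 -0.0019 -0.0009]
cam [ 0.5913505  -0.2052214   0.27964641]
4432 ((581.9317626953125, -271.5841064453125), (70.10250854492188, 60.07133483886719), 84.07697296142578)
893 ((582.0989379882812, -271.3349304199219), (39.86885070800781, 13.53532886505127), 84.2041244506836)
```

View pics/w1.png

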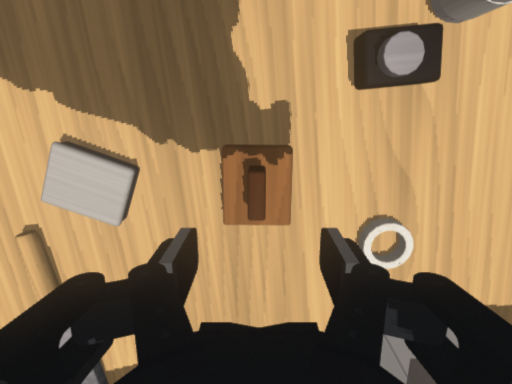

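The stamp is centred between the jaws, at about (257,185). I'll go down and grip the ridge.

Emit:
arm_command:
  plan:
    - {"claw":0.4,"tx":0,"ty":-1.4,"tz":25,"ax":0,"ay":0,"az":0.006}
    - {"claw":0.4,"tx":0,"ty":0,"tz":25,"ax":0,"ay":0,"az":0}
    - {"claw":0.4,"tx":0,"ty":0,"tz":25,"ax":0,"ay":0,"az":0}
    - {"claw":0.4,"tx":0,"ty":0,"tz":20,"ax":0,"ay":0,"az":0}
    - {"claw":0.4,"tx":0,"ty":0,"tz":9,"ax":0,"ay":0,"az":0}
    - {"claw":0.4,"tx":0,"ty":0,"tz":0,"ax":0,"ay":0,"az":0}
    - {"claw":0.4,"tx":0,"ty":0,"tz":0,"ax":0,"ay":0,"az":0}

```text
time: 3.03
position: [0.5844, -0.2739, 0.0467]
tcp_rot: [0.743, 0.67, 0.0, 0.001]
ft_force: [0.5, -0.2, 0.1]
width: 0.0599
```

```bash
python3 -c "
from h import *
go([584,-271,37],84.2)
d=grab('side','s1');c=d['frame'][200:290,240:360];cv2.imwrite('pics/s1c.png',cv2.resize(c,None,fx=6,fy=6,interpolation=2))"
```

```text
t 3.03 pos [ 584.4 -273.9   46.7] F [ 0.47 -0.23  0.06] w 59.9
shift mm [ 2.9 -0.7  9.7] shift in target axes [ 2.9 -0.7  9.7] turn [ 0.0011  0.0006 -0.0024]
```

View pics/s1c.png

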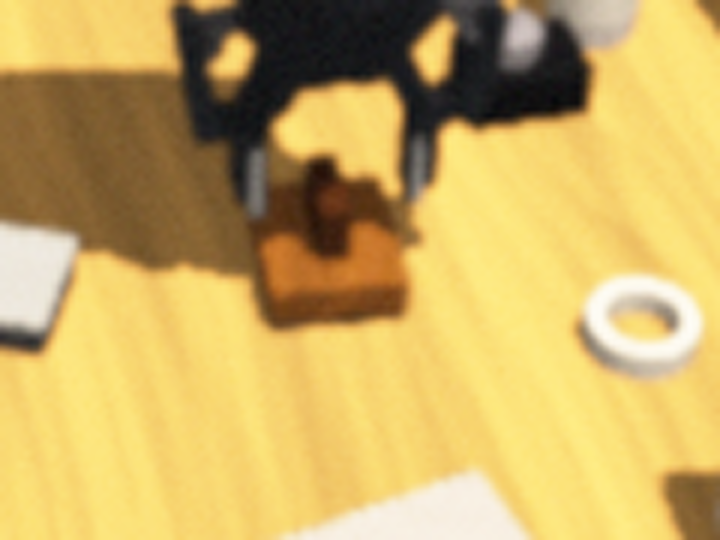

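The jaws straddle the ridge. Lowering the last bit and closing.

Emit:
arm_command:
  plan:
    - {"claw":0.4,"tx":2,"ty":-0.7,"tz":8.5,"ax":0,"ay":0,"az":0}
    - {"claw":0.4,"tx":0,"ty":0,"tz":0,"ax":0,"ay":0,"az":0}
    - {"claw":-0.2,"tx":0,"ty":0,"tz":0,"ax":0,"ay":0,"az":0}
    - {"claw":-0.6,"tx":0,"ty":0,"tz":0,"ax":0,"ay":0,"az":0}
    - {"claw":-1,"tx":0,"ty":0,"tz":0,"ax":0,"ay":0,"az":0}
    - {"claw":-1,"tx":0,"ty":0,"tz":0,"ax":0,"ay":0,"az":0}
    - {"claw":-1,"tx":0,"ty":0,"tz":0,"ax":0,"ay":0,"az":0}
    - {"claw":-1,"tx":0,"ty":0,"tz":0,"ax":0,"ay":0,"az":0}
  grip_force: 40

```text
time: 3.75
position: [0.5836, -0.2712, 0.037]
tcp_rot: [0.742, 0.67, 0.0, 0.0]
ft_force: [-0.9, 0.2, 3.4]
width: 0.0133
```

```bash
python3 -c "
from h import *
go([584,-271,37],84.2)"
```

```text
t 3.75 pos [ 583.6 -271.2   37. ] F [-0.93  0.19  3.37] w 13.3
shift mm [ 0.2  0.3 -0. ] shift in target axes [ 0.2  0.3 -0. ] turn [ 0.0001 -0.     -0.0008]
```

Emit:
arm_command:
  plan:
    - {"claw":-1,"tx":0,"ty":0,"tz":-5,"ax":0,"ay":0,"az":0}
    - {"claw":-1,"tx":0,"ty":0,"tz":-20,"ax":0,"ay":0,"az":0}
    - {"claw":-1,"tx":0,"ty":0,"tz":-25,"ax":0,"ay":0,"az":0}
    - {"claw":-1,"tx":0,"ty":0,"tz":-25,"ax":0,"ay":0,"az":0}
    - {"claw":-1,"tx":0,"ty":0,"tz":-25,"ax":0,"ay":0,"az":0}
    - {"claw":-1,"tx":0,"ty":0,"tz":-20,"ax":0,"ay":0,"az":-0.1}
    - {"claw":-1,"tx":0,"ty":0,"tz":0,"ax":0,"ay":0,"az":-0.1}
    - {"claw":-1,"tx":0,"ty":0,"tz":0,"ax":0,"ay":0,"az":-0.018}
    - {"claw":-1,"tx":0,"ty":0,"tz":0,"ax":0,"ay":0,"az":0}

```text
time: 4.5
position: [0.5833, -0.2711, 0.1565]
tcp_rot: [0.665, 0.746, -0.0, -0.0]
ft_force: [-0.2, 0.7, -2.6]
width: 0.0133
```

```bash
python3 -c "
from h import *
go([528.5,52.3,150],96.7)"
```

```text
t 4.5 pos [ 583.3 -271.1  156.5] F [-0.25  0.74 -2.6 ] w 13.3
shift mm [327.6 -17.4   6.7] shift in target axes [327.6 -16.7   6.5] turn [-0.0005 -0.0006 -0.0024]
```

Lifted. Carrying it to the press entry at the same height.

Emit:
arm_command:
  plan:
    - {"claw":-1,"tx":12,"ty":-1,"tz":0,"ax":0,"ay":0,"az":-0.002}
    - {"claw":-1,"tx":25,"ty":-1,"tz":0,"ax":0,"ay":0,"az":0}
    - {"claw":-1,"tx":25,"ty":-1,"tz":0,"ax":0,"ay":0,"az":0}
    - {"claw":-1,"tx":25,"ty":-1,"tz":0,"ax":0,"ay":0,"az":0}
    - {"claw":-1,"tx":25,"ty":-1,"tz":0,"ax":0,"ay":0,"az":0}
    - {"claw":-1,"tx":25,"ty":-1,"tz":0,"ax":0,"ay":0,"az":0}
    - {"claw":-1,"tx":25,"ty":-2,"tz":0,"ax":0,"ay":0,"az":0}
    - {"claw":-1,"tx":25,"ty":-1,"tz":0,"ax":0,"ay":0,"az":0}
    - {"claw":-1,"tx":25,"ty":-1,"tz":0,"ax":0,"ay":0,"az":0}
    - {"claw":-1,"tx":25,"ty":-1,"tz":0,"ax":0,"ay":0,"az":0}
    - {"claw":-1,"tx":25,"ty":-1,"tz":0,"ax":0,"ay":0,"az":0}
    - {"claw":-1,"tx":25,"ty":-1,"tz":0,"ax":0,"ay":0,"az":0}
    - {"claw":-1,"tx":25,"ty":-1,"tz":0,"ax":0,"ay":0,"az":0}
    - {"claw":-1,"tx":16,"ty":-2,"tz":0,"ax":0,"ay":0,"az":0}
    - {"claw":-1,"tx":0,"ty":0,"tz":0,"ax":0,"ay":0,"az":0}
    - {"claw":-1,"tx":0,"ty":0,"tz":0,"ax":0,"ay":0,"az":0}
    - {"claw":-1,"tx":0,"ty":0,"tz":0,"ax":0,"ay":0,"az":0}

```text
time: 5.92
position: [0.5291, 0.0519, 0.1564]
tcp_rot: [0.665, 0.747, -0.0, -0.0]
ft_force: [0.2, -0.8, -1.9]
width: 0.0128
```

```bash
cat > m.py <<'E'
from h import *
yaw=np.deg2rad(96.7);ex=np.array([np.cos(yaw),np.sin(yaw)]);ey=np.array([-ex[1],ex[0]]);o=np.array([.5244,.0871])
def fr(W): return (W[...,:2]-o)@ex*1000,(W[...,:2]-o)@ey*1000,W[...,2]*1000
E
python3 -c "
from m import *
go([528.5,52.3,60],96.7)
for n in ['wrist','scene','side']:
  d=grab(n,n+'2');W=cloud(d);X,Y,Z=fr(W)
  zo=arm.observe()['position'][2]*1000-37
  print(n)
  for lo,hi in [(-85,-45),(0,30)]:
   for s in (-1,1):
    k=(X>lo)&(X<hi)&(Z>23)&(Z<29)&(abs(Y)<48)&(s*Y>25)
    if k.sum()>4: print(' rail',lo,s,k.sum(),np.percentile(Y[k],[2,50,98]).round(1))
  for a,b in [(zo+19,zo+29),(zo+46,zo+57)]:
    k=(Z>a)&(Z<b)&(abs(X+35)<60)&(abs(Y)<45)
    if k.sum()>9:print(' stamp',k.sum(),cv2.minAreaRect(np.stack([X[k],Y[k]],-1).astype(np.float32)))
"
```

```text
t 5.92 pos [529.1  51.9 156.4] F [ 0.22 -0.78 -1.92] w 12.8
shift mm [ 0.5 -0.4 96.4] shift in target axes [ 0.4 -0.5 96.4] turn [-0.0008  0.0005 -0.0015]
wrist
 rail 0 -1 427 [-39.3 -34.4 -29.7]
 rail 0 1 429 [34.3 39.1 44. ]
 stamp 6644 ((-35.35426712036133, 0.30803680419921875), (60.18595504760742, 69.2706298828125), 89.96145629882812)
 stamp 3352 ((-34.323673248291016, -1.2526473999023438), (37.684268951416016, 37.7374267578125), 38.917728424072266)
scene
 rail -85 -1 41 [-39.8 -35.6 -31.4]
 rail 0 -1 43 [-41.2 -36.4 -31.8]
 rail 0 1 39 [32.4 37.3 42.6]
 stamp 454 ((-35.78099060058594, -1.425912857055664), (69.86544036865234, 61.7007942199707), 0.18458916246891022)
 stamp 37 ((-33.112342834472656, -0.6993408203125), (31.98134422302246, 32.985084533691406), 43.655311584472656)
side
 rail -85 -1 22 [-45.7 -37.  -32.5]
 rail -85 1 26 [31.7 37.4 41.5]
 rail 0 -1 14 [-42.4 -37.3 -33.3]
 rail 0 1 15 [32.4 36.6 40.5]
 stamp 188 ((-37.915897369384766, -2.516887664794922), (59.482513427734375, 72.85940551757812), 89.75740051269531)
 stamp 60 ((-37.83966064453125, -1.7165775299072266), (33.03474426269531, 29.56562042236328), 45.58229064941406)
```

View pics/wrist2.png

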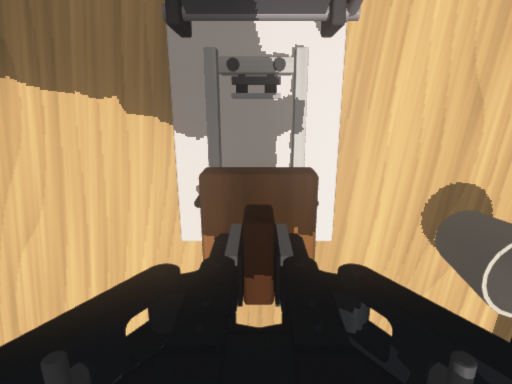

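View pics/side2.png

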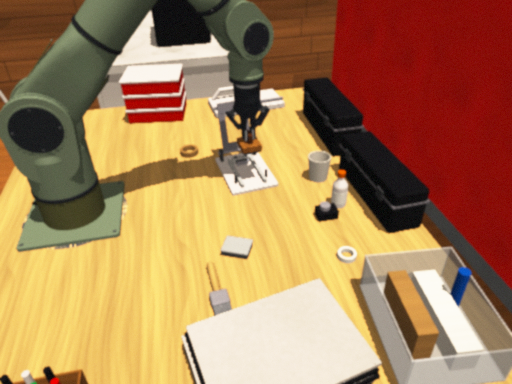

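All three cameras agree that the stamp sits about 2 mm off the channel centre, towards press -Y. The wrist view shows the rails from (213,50) to (300,165) and the buffer plate at (256,95). I'll correct this, go lower and check again.

Emit:
arm_command:
  plan:
    - {"claw":-1,"tx":0,"ty":-2,"tz":20,"ax":0,"ay":0,"az":0}
    - {"claw":-1,"tx":0,"ty":0,"tz":25,"ax":0,"ay":0,"az":0}
    - {"claw":-1,"tx":0,"ty":0,"tz":25,"ax":0,"ay":0,"az":0}
    - {"claw":-1,"tx":0,"ty":0,"tz":15,"ax":0,"ay":0,"az":0}
    - {"claw":-1,"tx":0,"ty":0,"tz":0,"ax":0,"ay":0,"az":0}
    - {"claw":-1,"tx":0,"ty":0,"tz":0,"ax":0,"ay":0,"az":0}
    - {"claw":-1,"tx":0,"ty":0,"tz":0,"ax":0,"ay":0,"az":0}

```text
time: 6.65
position: [0.5276, 0.0523, 0.0728]
tcp_rot: [0.664, 0.747, 0.0, 0.0]
ft_force: [-0.0, -0.5, -1.3]
width: 0.0133
```

```bash
cat > rel.py <<'E'
import sys
from m import *
tag=sys.argv[1]
go([528.5,52.3,49],96.7)
zo=arm.observe()['position'][2]*1000-37
for n in ['wrist','scene','side']:
  d=grab(n,n+tag);W=cloud(d);X,Y,Z=fr(W)
  print(n)
  for lo,hi in [(-85,-70),(10,30),(30,70)]:
   for s in (-1,1):
    k=(X>lo)&(X<hi)&(Z>23)&(Z<29)&(abs(Y)<48)&(s*Y>30)
    if k.sum()>4: print(' rail',lo,s,k.sum(),np.percentile(Y[k],[2,50,98]).round(1))
  k=(Z>zo+20)&(Z<zo+28)&(abs(X+35)<60)&(abs(Y)<36)&(Z>zo+18)&((Z>31)|(abs(Y)<26))
  if k.sum()>9:print(' stamp',k.sum(),cv2.minAreaRect(np.stack([X[k],Y[k]],-1).astype(np.float32)))
E
python3 rel.py 3; python3 -c "
import cv2;c=cv2.imread('pics/side3.png')[110:200,200:300];cv2.imwrite('pics/side3c.png',cv2.resize(c,None,fx=6,fy=6,interpolation=2))"
```

```text
t 6.65 pos [527.6  52.3  72.8] F [-0.04 -0.52 -1.33] w 13.3
shift mm [-0.1  0.8 23.8] shift in target axes [-0.1  0.9 23.8] turn [ 0.0011 -0.0001  0.0003]
wrist
 rail -85 -1 7 [-39.2 -38.3 -37.8]
 rail -85 1 22 [40.7 42.7 44. ]
 rail 10 -1 575 [-39.4 -34.8 -30.3]
 rail 10 1 619 [34.3 39.  44. ]
 rail 30 -1 1308 [-39.4 -34.7 -30.2]
 rail 30 1 1407 [34.2 38.9 43.9]
 stamp 6559 ((-34.71978759765625, 1.6685943603515625), (60.373382568359375, 69.32312774658203), 89.73164367675781)
scene
 rail -85 -1 20 [-41.  -36.1 -31.5]
 rail -85 1 8 [32.5 36.9 41.7]
 rail 10 -1 30 [-41.8 -35.9 -31.4]
 rail 10 1 24 [32.  36.9 42.6]
 rail 30 -1 62 [-41.8 -35.9 -31.5]
 rail 30 1 47 [32.7 37.8 42.4]
 stamp 381 ((-34.855716705322266, -0.3955535888671875), (62.374088287353516, 69.93819427490234), 89.55743408203125)
side
 rail -85 -1 10 [-43.1 -37.8 -32. ]
 rail -85 1 9 [32.  37.8 41.2]
 rail 10 1 8 [31.4 35.3 41.4]
 rail 30 1 19 [31.3 37.2 41.7]
 stamp 174 ((-36.573604583740234, -1.697286605834961), (74.52027893066406, 60.33157730102539), 0.7638925909996033)
```

View pics/wrist3.png

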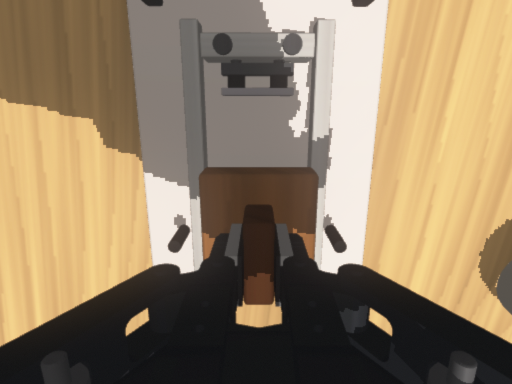

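View pics/side3c.png

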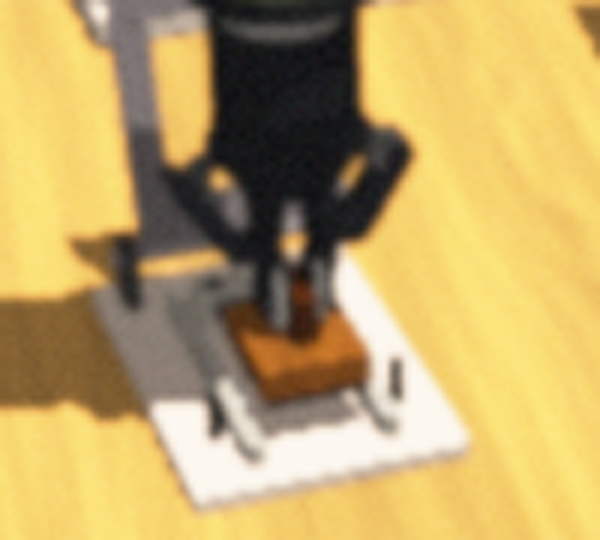

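Remaining offset is about 0.8 mm. I'll correct it and lower slowly, watching the force.

Emit:
arm_command:
  plan:
    - {"claw":-1,"tx":0,"ty":-0.7,"tz":3,"ax":0,"ay":0,"az":0}
    - {"claw":-1,"tx":0,"ty":0,"tz":3,"ax":0,"ay":0,"az":0}
    - {"claw":-1,"tx":0,"ty":0,"tz":3,"ax":0,"ay":0,"az":0}
    - {"claw":-1,"tx":0,"ty":0,"tz":2,"ax":0,"ay":0,"az":0}
    - {"claw":-1,"tx":0,"ty":0,"tz":2,"ax":0,"ay":0,"az":0}
    - {"claw":-1,"tx":0,"ty":0,"tz":1,"ax":0,"ay":0,"az":0}
    - {"claw":-1,"tx":0,"ty":0,"tz":0,"ax":0,"ay":0,"az":0}
    - {"claw":-1,"tx":0,"ty":0,"tz":0,"ax":0,"ay":0,"az":0}

```text
time: 7.47
position: [0.5265, 0.0524, 0.0578]
tcp_rot: [0.664, 0.748, 0.0, -0.0]
ft_force: [-0.8, -0.2, -1.6]
width: 0.0127
```

```bash
python3 -c "
from m import *
go([528.5,52.3,49],96.7);print(arm.observe()['wrist_torque'])"
```

```text
t 7.47 pos [526.5  52.4  57.8] F [-0.78 -0.17 -1.62] w 12.7
shift mm [-0.4  2.   8.8] shift in target axes [-0.4  2.   8.8] turn [-0.     -0.0001  0.0011]
[ 0.01454711 -0.00995431  0.01535364]
```

Emit:
arm_command:
  plan:
    - {"claw":-1,"tx":0,"ty":0,"tz":2,"ax":0,"ay":0,"az":0}
    - {"claw":-1,"tx":0,"ty":0,"tz":2,"ax":0,"ay":0,"az":0}
    - {"claw":-1,"tx":0,"ty":0,"tz":1.5,"ax":0,"ay":0,"az":0}
    - {"claw":-1,"tx":0,"ty":0,"tz":1,"ax":0,"ay":0,"az":0}
    - {"claw":-1,"tx":0,"ty":0,"tz":0,"ax":0,"ay":0,"az":0}
    - {"claw":-1,"tx":0,"ty":0,"tz":0,"ax":0,"ay":0,"az":0}

```text
time: 7.97
position: [0.5264, 0.0524, 0.0513]
tcp_rot: [0.664, 0.748, -0.0, -0.0]
ft_force: [-0.2, 0.1, -1.6]
width: 0.0132
```

```bash
python3 rel.py 4
```

```text
t 7.97 pos [526.4  52.4  51.3] F [-0.24  0.13 -1.61] w 13.2
shift mm [-0.4  2.1  2.3] shift in target axes [-0.4  2.1  2.3] turn [-0.0002 -0.0001  0.0011]
wrist
 rail 10 -1 738 [-39.3 -34.6 -30.2]
 rail 10 1 797 [34.2 38.9 43.9]
 rail 30 -1 1702 [-39.4 -34.7 -30.1]
 rail 30 1 1831 [34.2 38.8 43.8]
 stamp 6560 ((-34.170188903808594, 2.880117416381836), (68.53374481201172, 60.2067756652832), 0.04316774010658264)
scene
 rail -85 -1 16 [-42.  -37.9 -32.7]
 rail -85 1 11 [33.5 39.  41.9]
 rail 10 -1 30 [-41.2 -35.7 -30.8]
 rail 10 1 29 [31.8 36.6 41.7]
 rail 30 -1 60 [-42.3 -36.9 -31.5]
 rail 30 1 53 [32.6 38.3 42.7]
 stamp 362 ((-34.44670486450195, 1.2883014678955078), (69.5986099243164, 60.081504821777344), 0.32352909445762634)
side
 rail -85 -1 10 [-42.  -37.1 -32.8]
 rail -85 1 11 [31.  35.6 41.2]
 rail 10 1 9 [31.3 36.9 40.8]
 rail 30 1 20 [31.1 36.1 40.7]
 stamp 170 ((-36.57878112792969, -0.3657665252685547), (60.001407623291016, 74.16766357421875), 89.42007446289062)
```

View pics/wrist4.png

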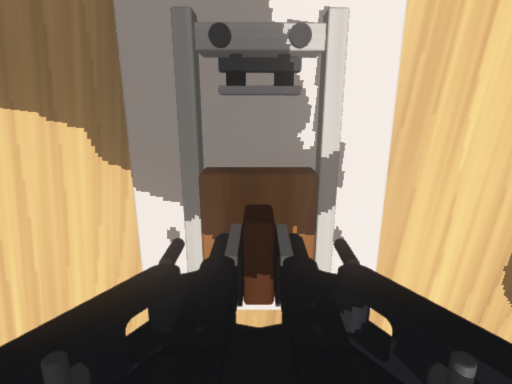

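The stamp is in the channel between the rails without contact, its front edge at row 168 and the buffer plate at row 90. I'll centre it by 0.5 mm, lower it to just touch the floor, then advance.

Emit:
arm_command:
  plan:
    - {"claw":-1,"tx":4,"ty":0.5,"tz":0.5,"ax":0,"ay":0,"az":0}
    - {"claw":-1,"tx":6,"ty":0,"tz":0.5,"ax":0,"ay":0,"az":0}
    - {"claw":-1,"tx":6,"ty":0,"tz":0,"ax":0,"ay":0,"az":0}
    - {"claw":-1,"tx":5,"ty":0,"tz":0,"ax":0,"ay":0,"az":0}
    - {"claw":-1,"tx":4,"ty":0,"tz":0,"ax":0,"ay":0,"az":0}
    - {"claw":-1,"tx":3,"ty":0,"tz":0,"ax":0,"ay":0,"az":0}
    - {"claw":-1,"tx":0,"ty":0,"tz":0,"ax":0,"ay":0,"az":0}
    - {"claw":-1,"tx":0,"ty":0,"tz":0.5,"ax":0,"ay":0,"az":0}
    - {"claw":-1,"tx":0,"ty":0,"tz":0.3,"ax":0,"ay":0,"az":0}
    - {"claw":-1,"tx":0,"ty":0,"tz":0,"ax":0,"ay":0,"az":0}

```text
time: 8.95
position: [0.5236, 0.08, 0.0494]
tcp_rot: [0.664, 0.747, -0.0, -0.0]
ft_force: [-0.4, -0.5, -1.7]
width: 0.013
```

```bash
python3 rel.py 5
```

```text
t 8.95 pos [523.6  80.   49.4] F [-0.41 -0.47 -1.7 ] w 13.0
shift mm [-28.    1.6   0.4] shift in target axes [-28.    1.6   0.4] turn [-0.0002  0.0001  0.0007]
wrist
 rail 10 -1 653 [-39.4 -34.7 -30.2]
 rail 10 1 699 [34.3 39.  44. ]
 rail 30 -1 1517 [-39.3 -34.7 -30.2]
 rail 30 1 1631 [34.2 38.9 43.9]
 stamp 5807 ((-8.365898132324219, 2.2866477966308594), (66.70671081542969, 60.21271896362305), 0.06312528252601624)
scene
 rail -85 -1 16 [-40.7 -35.5 -30.8]
 rail -85 1 10 [32.  38.2 42.4]
 rail 10 -1 32 [-41.9 -35.9 -31.1]
 rail 10 1 16 [35.1 39.3 42. ]
 rail 30 -1 62 [-41.9 -36.2 -31. ]
 rail 30 1 47 [32.3 38.2 42.5]
 stamp 341 ((-8.461616516113281, 0.32582664489746094), (60.96339797973633, 66.42882537841797), 89.75386047363281)
side
 rail -85 -1 9 [-42.4 -36.2 -33.1]
 rail -85 1 12 [32.  36.5 41.6]
 rail 10 -1 7 [-41.5 -38.3 -36.7]
 rail 10 1 11 [31.9 37.1 40.8]
 rail 30 1 21 [30.8 36.5 40.6]
 stamp 160 ((-10.265083312988281, -0.6349143981933594), (69.90141296386719, 59.892601013183594), 0.3195991516113281)
```

View pics/wrist5.png

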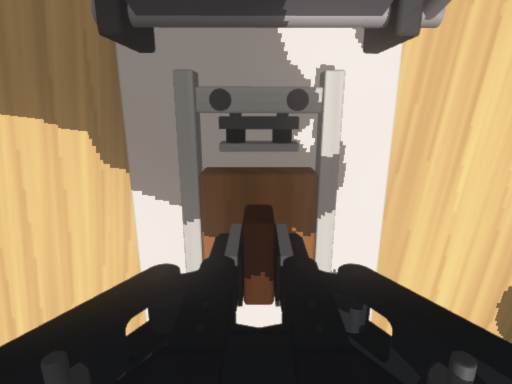

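Well centred, with about 11 mm left to the plate. Lowering in small steps to the floor.

Emit:
arm_command:
  plan:
    - {"claw":-1,"tx":2,"ty":0,"tz":0.4,"ax":0,"ay":0,"az":0}
    - {"claw":-1,"tx":2,"ty":0,"tz":0.3,"ax":0,"ay":0,"az":0}
    - {"claw":-1,"tx":1,"ty":0,"tz":0.3,"ax":0,"ay":0,"az":0}
    - {"claw":-1,"tx":0,"ty":0,"tz":0,"ax":0,"ay":0,"az":0}
    - {"claw":-1,"tx":0,"ty":0,"tz":0,"ax":0,"ay":0,"az":0}

```text
time: 9.52
position: [0.5233, 0.0844, 0.049]
tcp_rot: [0.664, 0.747, -0.0, 0.001]
ft_force: [-0.6, -7.5, 9.1]
width: 0.013
```

Emit:
arm_command:
  plan:
    - {"claw":-1,"tx":0,"ty":0,"tz":-0.5,"ax":0,"ay":0,"az":0}
    - {"claw":-1,"tx":0,"ty":0,"tz":0,"ax":0,"ay":0,"az":0}
    - {"claw":-1,"tx":0,"ty":0,"tz":0,"ax":0,"ay":0,"az":0}

```text
time: 9.77
position: [0.523, 0.0856, 0.049]
tcp_rot: [0.664, 0.748, 0.0, -0.0]
ft_force: [-0.7, 0.1, 1.3]
width: 0.0134
```

```bash
python3 -c "
from m import *
go([528.5,52.3,49],96.7)
d=grab('wrist','w6');cv2.imwrite('pics/w6c.png',cv2.resize(d['frame'][80:220,170:350],None,fx=4,fy=4,interpolation=2))"
```

```text
t 9.77 pos [523.   85.6  49. ] F [-0.72  0.15  1.25] w 13.4
shift mm [-33.7   1.5  -0. ] shift in target axes [-33.7   1.6  -0. ] turn [-0.     -0.0004  0.0013]
```

View pics/w6c.png

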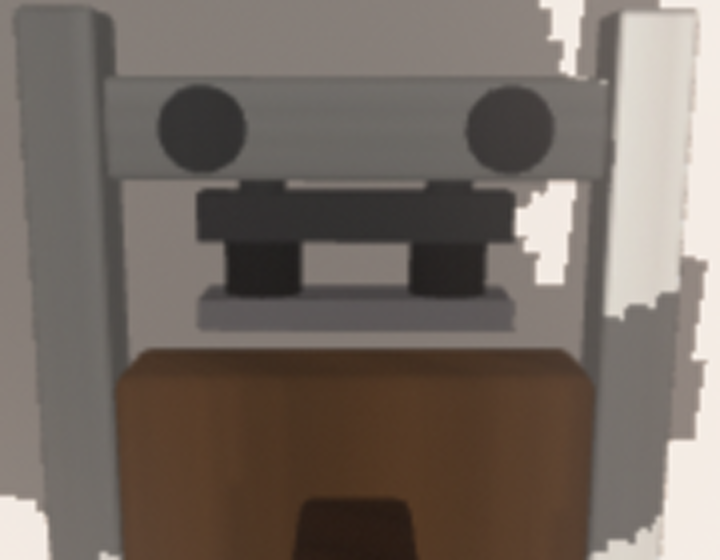

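A visible gap of about 4–5 mm remains to the plate (crop rows 328 and 350), with light contact on the floor. I'll advance in fine steps.

Emit:
arm_command:
  plan:
    - {"claw":-1,"tx":0.5,"ty":0,"tz":-0.1,"ax":0,"ay":0,"az":0}
    - {"claw":-1,"tx":0.5,"ty":0,"tz":0,"ax":0,"ay":0,"az":0}
    - {"claw":-1,"tx":0.5,"ty":0,"tz":0,"ax":0,"ay":0,"az":0}
    - {"claw":-1,"tx":0.5,"ty":0,"tz":0,"ax":0,"ay":0,"az":0}
    - {"claw":-1,"tx":0.5,"ty":0,"tz":0,"ax":0,"ay":0,"az":0}
    - {"claw":-1,"tx":0,"ty":0,"tz":0,"ax":0,"ay":0,"az":0}

```text
time: 10.32
position: [0.5227, 0.0879, 0.0491]
tcp_rot: [0.664, 0.748, 0.0, -0.0]
ft_force: [-0.4, 0.2, -1.8]
width: 0.0133
```

Emit:
arm_command:
  plan:
    - {"claw":-1,"tx":0.5,"ty":0,"tz":0,"ax":0,"ay":0,"az":0}
    - {"claw":-1,"tx":0.5,"ty":0,"tz":0,"ax":0,"ay":0,"az":0}
    - {"claw":-1,"tx":0,"ty":0,"tz":0,"ax":0,"ay":0,"az":0}

```text
time: 10.57
position: [0.5227, 0.0888, 0.0491]
tcp_rot: [0.664, 0.748, 0.0, -0.0]
ft_force: [0.6, 0.1, -2.1]
width: 0.0132
```

Emit:
arm_command:
  plan:
    - {"claw":-1,"tx":0.5,"ty":0,"tz":0,"ax":0,"ay":0,"az":0}
    - {"claw":-1,"tx":0.5,"ty":0,"tz":0,"ax":0,"ay":0,"az":0}
    - {"claw":-1,"tx":0,"ty":0,"tz":0,"ax":0,"ay":0,"az":0}

```text
time: 10.82
position: [0.5225, 0.0898, 0.0491]
tcp_rot: [0.664, 0.748, 0.0, -0.0]
ft_force: [-0.5, 0.0, -1.9]
width: 0.0131
```

Emit:
arm_command:
  plan:
    - {"claw":-1,"tx":0.4,"ty":0,"tz":0,"ax":0,"ay":0,"az":0}
    - {"claw":-1,"tx":0.3,"ty":0,"tz":0,"ax":0,"ay":0,"az":0}
    - {"claw":-1,"tx":0,"ty":0,"tz":0,"ax":0,"ay":0,"az":0}

```text
time: 11.07
position: [0.5224, 0.0903, 0.0491]
tcp_rot: [0.664, 0.748, -0.0, 0.0]
ft_force: [-0.1, -1.2, -1.1]
width: 0.0132
```

Emit:
arm_command:
  plan:
    - {"claw":-1,"tx":0.4,"ty":0,"tz":0,"ax":0,"ay":0,"az":0}
    - {"claw":-1,"tx":0,"ty":0,"tz":0,"ax":0,"ay":0,"az":0}

```text
time: 11.23
position: [0.5224, 0.0906, 0.0491]
tcp_rot: [0.664, 0.747, -0.0, 0.0]
ft_force: [0.8, -3.4, -0.9]
width: 0.0132
```

Emit:
arm_command:
  plan:
    - {"claw":-1,"tx":0.3,"ty":0,"tz":0,"ax":0,"ay":0,"az":0}
    - {"claw":-1,"tx":0,"ty":0,"tz":0,"ax":0,"ay":0,"az":0}

```text
time: 11.4
position: [0.5224, 0.0908, 0.0491]
tcp_rot: [0.664, 0.747, -0.0, 0.0]
ft_force: [0.5, -4.4, 1.0]
width: 0.0132
```

The buffer is felt. Adding push to reach about 7 N, then holding.

Emit:
arm_command:
  plan:
    - {"claw":-1,"tx":0.3,"ty":0,"tz":0,"ax":0,"ay":0,"az":0}
    - {"claw":-1,"tx":0.3,"ty":0,"tz":0,"ax":0,"ay":0,"az":0}
    - {"claw":-1,"tx":0,"ty":0,"tz":0,"ax":0,"ay":0,"az":0}

```text
time: 11.65
position: [0.5223, 0.0912, 0.0492]
tcp_rot: [0.664, 0.747, -0.0, 0.0]
ft_force: [0.2, -5.5, 0.5]
width: 0.0133
```

Emit:
arm_command:
  plan:
    - {"claw":-1,"tx":0.4,"ty":0,"tz":0,"ax":0,"ay":0,"az":0}
    - {"claw":-1,"tx":0,"ty":0,"tz":0,"ax":0,"ay":0,"az":0}
    - {"claw":-1,"tx":0,"ty":0,"tz":0,"ax":0,"ay":0,"az":0}

```text
time: 11.9
position: [0.5223, 0.0914, 0.0492]
tcp_rot: [0.664, 0.747, -0.0, 0.0]
ft_force: [0.5, -6.6, 1.3]
width: 0.0132
```

Emit:
arm_command:
  plan:
    - {"claw":-1,"tx":0,"ty":0,"tz":0,"ax":0,"ay":0,"az":0}
    - {"claw":-1,"tx":0,"ty":0,"tz":0,"ax":0,"ay":0,"az":0}
    - {"claw":-1,"tx":0,"ty":0,"tz":0,"ax":0,"ay":0,"az":0}
    - {"claw":-1,"tx":0,"ty":0,"tz":0,"ax":0,"ay":0,"az":0}

```text
time: 12.23
position: [0.5223, 0.0914, 0.0492]
tcp_rot: [0.664, 0.747, -0.0, 0.0]
ft_force: [0.6, -7.1, 1.6]
width: 0.013
```

Held at 6.6–7.1 N. I'll hold a little longer, then ease back to about 1 N so the buffer doesn't throw the stamp back on release.

Emit:
arm_command:
  plan:
    - {"claw":-1,"tx":0,"ty":0,"tz":0,"ax":0,"ay":0,"az":0}
    - {"claw":-1,"tx":0,"ty":0,"tz":0,"ax":0,"ay":0,"az":0}
    - {"claw":-1,"tx":0,"ty":0,"tz":0,"ax":0,"ay":0,"az":0}
    - {"claw":-1,"tx":0,"ty":0,"tz":0,"ax":0,"ay":0,"az":0}

```text
time: 12.57
position: [0.5223, 0.0914, 0.0492]
tcp_rot: [0.664, 0.747, -0.0, 0.0]
ft_force: [1.1, -6.8, 0.5]
width: 0.013
```

Emit:
arm_command:
  plan:
    - {"claw":-1,"tx":-0.3,"ty":0,"tz":0,"ax":0,"ay":0,"az":0}
    - {"claw":-1,"tx":-0.3,"ty":0,"tz":0,"ax":0,"ay":0,"az":0}
    - {"claw":-1,"tx":-0.3,"ty":0,"tz":0,"ax":0,"ay":0,"az":0}
    - {"claw":-1,"tx":0,"ty":0,"tz":0,"ax":0,"ay":0,"az":0}
    - {"claw":-1,"tx":0,"ty":0,"tz":0,"ax":0,"ay":0,"az":0}

```text
time: 12.98
position: [0.5224, 0.0909, 0.0491]
tcp_rot: [0.664, 0.747, -0.0, 0.0]
ft_force: [0.3, -5.6, -0.1]
width: 0.0131
```

Emit:
arm_command:
  plan:
    - {"claw":-1,"tx":-0.3,"ty":0,"tz":0,"ax":0,"ay":0,"az":0}
    - {"claw":-1,"tx":-0.2,"ty":0,"tz":0,"ax":0,"ay":0,"az":0}
    - {"claw":-1,"tx":0,"ty":0,"tz":0,"ax":0,"ay":0,"az":0}
    - {"claw":-1,"tx":0,"ty":0,"tz":0,"ax":0,"ay":0,"az":0}

```text
time: 13.32
position: [0.5224, 0.0907, 0.0491]
tcp_rot: [0.664, 0.748, 0.0, -0.0]
ft_force: [0.1, -4.6, 0.7]
width: 0.0131
```

Emit:
arm_command:
  plan:
    - {"claw":-1,"tx":-0.3,"ty":0,"tz":0,"ax":0,"ay":0,"az":0}
    - {"claw":-1,"tx":-0.2,"ty":0,"tz":0,"ax":0,"ay":0,"az":0}
    - {"claw":-1,"tx":0,"ty":0,"tz":0,"ax":0,"ay":0,"az":0}
    - {"claw":-1,"tx":0,"ty":0,"tz":0,"ax":0,"ay":0,"az":0}

```text
time: 13.65
position: [0.5225, 0.0904, 0.0491]
tcp_rot: [0.664, 0.748, 0.0, -0.0]
ft_force: [-0.2, -2.6, -0.4]
width: 0.0131
```

Emit:
arm_command:
  plan:
    - {"claw":-1,"tx":-0.3,"ty":0,"tz":0,"ax":0,"ay":0,"az":0}
    - {"claw":-1,"tx":0,"ty":0,"tz":0,"ax":0,"ay":0,"az":0}
    - {"claw":-1,"tx":0,"ty":0,"tz":0,"ax":0,"ay":0,"az":0}

```text
time: 13.9
position: [0.5225, 0.0901, 0.0491]
tcp_rot: [0.664, 0.748, 0.0, -0.0]
ft_force: [0.5, -1.1, -1.6]
width: 0.0133
```

Emit:
arm_command:
  plan:
    - {"claw":-0.65,"tx":0,"ty":0,"tz":0,"ax":0,"ay":0,"az":0}
    - {"claw":-0.6,"tx":0,"ty":0,"tz":0,"ax":0,"ay":0,"az":0}
    - {"claw":-0.5,"tx":0,"ty":0,"tz":0,"ax":0,"ay":0,"az":0}
    - {"claw":-0.4,"tx":0,"ty":0,"tz":0,"ax":0,"ay":0,"az":0}
    - {"claw":-0.3,"tx":0,"ty":0,"tz":0,"ax":0,"ay":0,"az":0}
    - {"claw":-0.3,"tx":0,"ty":0,"tz":0,"ax":0,"ay":0,"az":0}
    - {"claw":-0.3,"tx":0,"ty":0,"tz":0,"ax":0,"ay":0,"az":0}

```text
time: 14.48
position: [0.5225, 0.0899, 0.0491]
tcp_rot: [0.664, 0.748, 0.0, -0.0]
ft_force: [-0.2, -0.5, 0.8]
width: 0.0298
```

```bash
python3 -c "
from m import *
go([528.5,52.3,49],96.7)
d=grab('wrist','w7');cv2.imwrite('pics/w7c.png',cv2.resize(d['frame'][80:280,150:370],None,fx=3,fy=3,interpolation=2))"
```

```text
t 14.48 pos [522.5  89.9  49.1] F [-0.24 -0.5   0.84] w 29.8
shift mm [-38.1   1.5   0.1] shift in target axes [-38.1   1.6   0.1] turn [ 0.     -0.0001  0.001 ]
```

View pics/w7c.png

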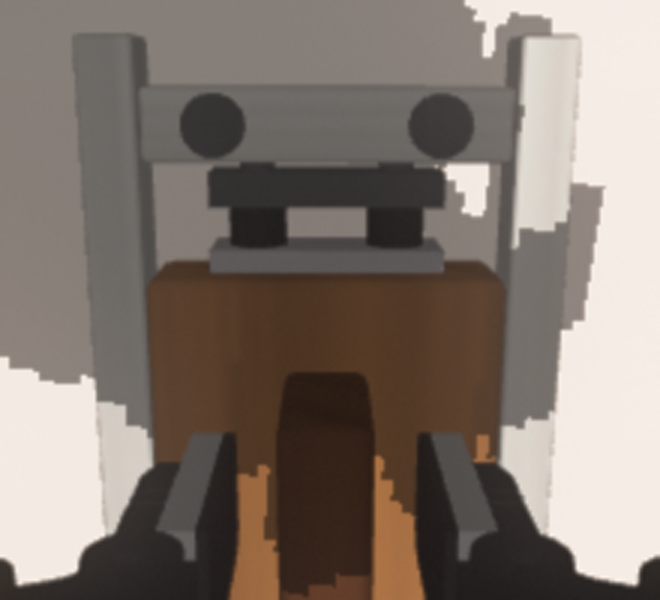

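Released: the ridge is free between the jaws and the plate front edge (crop row 272) meets the stamp's front. Lifting straight up.

Emit:
arm_command:
  plan:
    - {"claw":-0.3,"tx":0,"ty":0,"tz":-5,"ax":0,"ay":0,"az":0}
    - {"claw":-0.3,"tx":0,"ty":0,"tz":-10,"ax":0,"ay":0,"az":0}
    - {"claw":-0.3,"tx":0,"ty":0,"tz":-15,"ax":0,"ay":0,"az":0}
    - {"claw":-0.3,"tx":0,"ty":0,"tz":-20,"ax":0,"ay":0,"az":0}
    - {"claw":-0.3,"tx":0,"ty":0,"tz":-20,"ax":0,"ay":0,"az":0}
    - {"claw":-0.3,"tx":0,"ty":0,"tz":-20,"ax":0,"ay":0,"az":0}
    - {"claw":-0.3,"tx":0,"ty":0,"tz":0,"ax":0,"ay":0,"az":0}
    - {"claw":-0.3,"tx":0,"ty":0,"tz":0,"ax":0,"ay":0,"az":0}

```text
time: 15.2
position: [0.523, 0.0899, 0.1405]
tcp_rot: [0.664, 0.748, 0.001, 0.001]
ft_force: [0.3, 0.3, -0.8]
width: 0.03
```

```bash
python3 -c "
from m import *
go([528.5,52.3,49],96.7)
d=grab('wrist','w8');cv2.imwrite('pics/w8c.png',cv2.resize(d['frame'][100:240,170:350],None,fx=4,fy=4,interpolation=2))
X,Y,Z=fr(cloud(d))
k=(abs(Y-2)<25)&(Z>31)&(Z<40)&(X>-60)&(X<80)
print(cv2.minAreaRect(np.stack([X[k],Y[k]],-1).astype(np.float32)))
for n in ['scene','side']:
  d=grab(n,n+'8');X,Y,Z=fr(cloud(d));k=(abs(Y)<32)&(Z>31)&(Z<40)&(X>-60)&(X<45);print(n,k.sum(),np.percentile(X[k],[1,99]))
  a,b=(290,210) if n=='scene' else (225,140)
  cv2.imwrite(f'pics/{n}8c.png',cv2.resize(d['frame'][b-35:b+65,a-45:a+75],None,fx=6,fy=6,interpolation=2))
"
```

```text
t 15.2 pos [523.   89.9 140.5] F [ 0.35  0.28 -0.81] w 30.0
shift mm [-38.    0.9  91.5] shift in target axes [-38.    1.1  91.5] turn [ 0.0022 -0.0003  0.0009]
((18.19881248474121, 2.0024662017822266), (99.71812438964844, 49.95143127441406), 0.027054602280259132)
scene 495 [-31.03957     37.78659382]
side 189 [-34.87386436  35.73063155]
```

View pics/w8c.png

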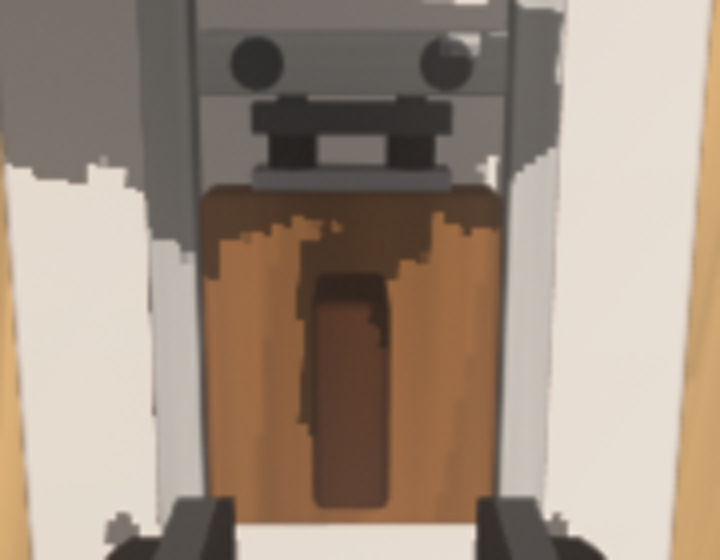

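View pics/scene8c.png

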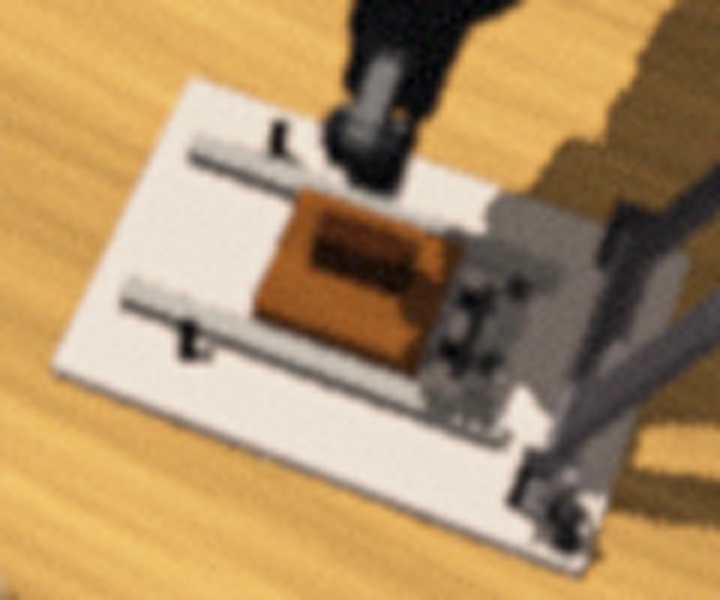

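The stamp sits square against the plate with no gap visible (plate edge at crop row 190). Now closing the gripper, going up and over behind the flap.

Emit:
arm_command:
  plan:
    - {"claw":-1,"tx":0,"ty":0,"tz":-25,"ax":0,"ay":0,"az":0}
    - {"claw":-1,"tx":0,"ty":0,"tz":-30,"ax":0,"ay":0,"az":0}
    - {"claw":-1,"tx":0,"ty":0,"tz":-30,"ax":0,"ay":0,"az":0}
    - {"claw":-1,"tx":0,"ty":0,"tz":-30,"ax":0,"ay":0,"az":0}
    - {"claw":-1,"tx":0,"ty":0,"tz":-20,"ax":0,"ay":0,"az":0}
    - {"claw":-1,"tx":0,"ty":0,"tz":0,"ax":0,"ay":0,"az":0}
    - {"claw":-1,"tx":20,"ty":0,"tz":0,"ax":0,"ay":0,"az":0}
    - {"claw":-1,"tx":25,"ty":0,"tz":0,"ax":0,"ay":0,"az":0}
    - {"claw":-1,"tx":25,"ty":0,"tz":0,"ax":0,"ay":0,"az":0}
    - {"claw":-1,"tx":25,"ty":0,"tz":0,"ax":0,"ay":0,"az":0}
    - {"claw":-1,"tx":25,"ty":0,"tz":0,"ax":0,"ay":0,"az":0}
    - {"claw":-1,"tx":25,"ty":0,"tz":0,"ax":0,"ay":0,"az":0}
    - {"claw":-1,"tx":25,"ty":0,"tz":0,"ax":0,"ay":0,"az":0}
    - {"claw":-1,"tx":10,"ty":0,"tz":0,"ax":0,"ay":0,"az":0}
    - {"claw":-1,"tx":0,"ty":0,"tz":0,"ax":0,"ay":0,"az":0}
    - {"claw":-1,"tx":0,"ty":0,"tz":0,"ax":0,"ay":0,"az":0}

```text
time: 16.68
position: [0.5012, 0.2682, 0.2733]
tcp_rot: [0.664, 0.748, -0.001, -0.0]
ft_force: [-0.2, -0.1, 0.6]
width: -0.0002
```

```bash
python3 -c "
from m import *
go([528.5,52.3,49],96.7)
p=arm.observe()['position'];print('press',fr(p))
print('joints',arm.observe()['joint_pos'].round(2))
for n in ['scene','side']:
  d=grab(n,n+'9');X,Y,Z=fr(cloud(d));k=(abs(Y)<45)&(Z>150)&(Z<204)&(X>80)&(X<150);print(n,k.sum(),np.percentile(X[k],[1,99]),np.percentile(Y[k],[1,99]),Z[k].max())
"
```

```text
t 16.68 pos [501.2 268.2 273.3] F [-0.15 -0.08  0.6 ] w -0.2
shift mm [-217.4    1.8  224.5] shift in target axes [-217.6    1.9  224.3] turn [-0.0011  0.0009  0.0014]
press (np.float64(182.56508908237302), np.float64(1.8877753430473418), np.float64(273.3439200110676))
joints [-0.42  0.67 -0.24  1.45  0.17  1.05 -0.59]
scene 357 [125.87198814 144.88221693] [-44.20367856  43.28934579] 201.69534811688203
side 352 [123.2999591  144.42591361] [-44.13523816  43.96516254] 202.7298431449128
```

View pics/scene9.png

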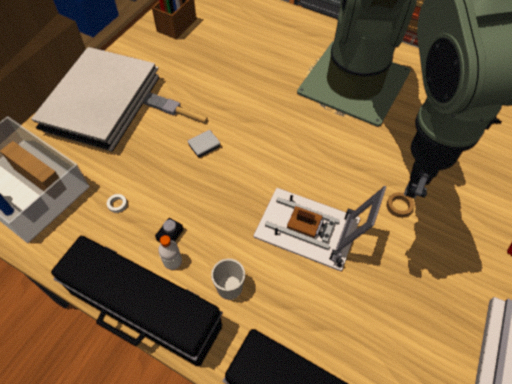

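View pics/side9.png

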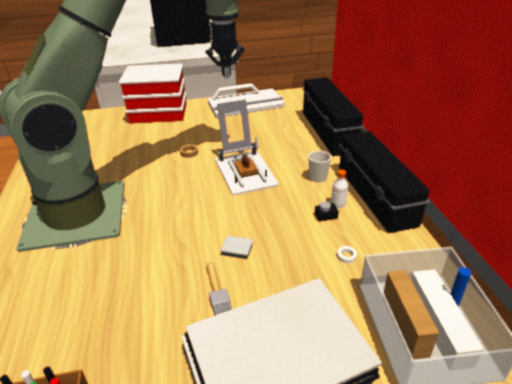

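The flap's top outer edge is at about press X=145, z=201, and the tool is behind it at X≈183. I'll lower behind the bar.

Emit:
arm_command:
  plan:
    - {"claw":-1,"tx":0,"ty":1,"tz":15,"ax":0,"ay":0,"az":0}
    - {"claw":-1,"tx":0,"ty":0,"tz":20,"ax":0,"ay":0,"az":0}
    - {"claw":-1,"tx":0,"ty":0,"tz":20,"ax":0,"ay":0,"az":0}
    - {"claw":-1,"tx":0,"ty":0,"tz":20,"ax":0,"ay":0,"az":0}
    - {"claw":-1,"tx":0,"ty":0,"tz":8,"ax":0,"ay":0,"az":0}
    - {"claw":-1,"tx":0,"ty":0,"tz":0,"ax":0,"ay":0,"az":0}
    - {"claw":-1,"tx":0,"ty":0,"tz":0,"ax":0,"ay":0,"az":0}

```text
time: 17.37
position: [0.5027, 0.2683, 0.1917]
tcp_rot: [0.664, 0.747, 0.0, 0.0]
ft_force: [0.4, -0.7, 0.3]
width: -0.0002
```

```bash
python3 -c "
from m import *
p=arm.observe()['position'];print('press',fr(p))
d=grab('scene','scene10')
cv2.imwrite('pics/scene10c.png',cv2.resize(d['frame'][150:280,320:460],None,fx=5,fy=4.6,interpolation=2))
d=grab('wrist','w10')
"
```

```text
press (np.float64(182.52069266303107), np.float64(0.4394676004859349), np.float64(191.7163840921489))
```

View pics/scene10c.png

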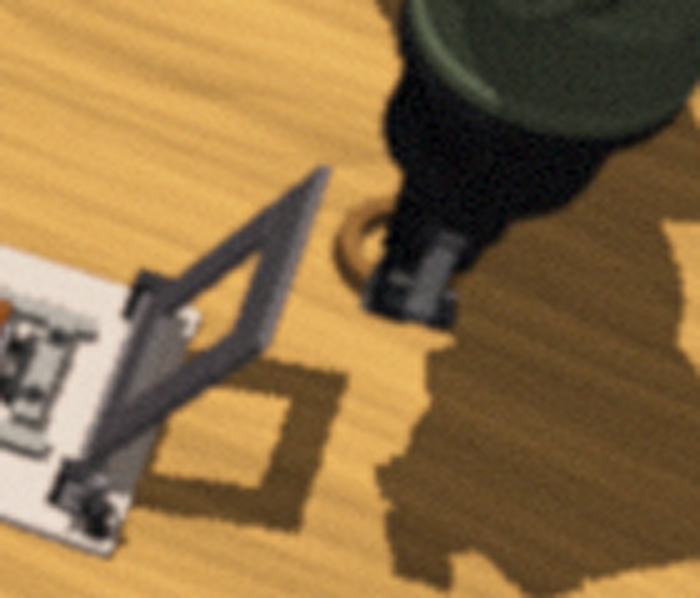

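View pics/w10.png

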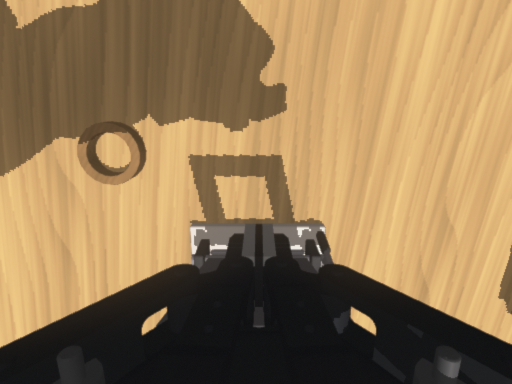

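The fingers are behind the bar and centred on it. Approaching slowly until contact.

Emit:
arm_command:
  plan:
    - {"claw":-1,"tx":-6,"ty":0,"tz":0,"ax":0,"ay":0,"az":0}
    - {"claw":-1,"tx":-6,"ty":0,"tz":0,"ax":0,"ay":0,"az":0}
    - {"claw":-1,"tx":-5,"ty":0,"tz":0,"ax":0,"ay":0,"az":0}
    - {"claw":-1,"tx":-3,"ty":0,"tz":0,"ax":0,"ay":0,"az":0}
    - {"claw":-1,"tx":-2,"ty":0,"tz":0,"ax":0,"ay":0,"az":0}
    - {"claw":-1,"tx":-2,"ty":0,"tz":0,"ax":0,"ay":0,"az":0}
    - {"claw":-1,"tx":0,"ty":0,"tz":0,"ax":0,"ay":0,"az":0}

```text
time: 18.05
position: [0.5052, 0.2446, 0.1912]
tcp_rot: [0.664, 0.747, 0.0, 0.0]
ft_force: [-0.4, -0.6, -1.2]
width: -0.0001
```

Emit:
arm_command:
  plan:
    - {"claw":-1,"tx":-2,"ty":0,"tz":0,"ax":0,"ay":0,"az":0}
    - {"claw":-1,"tx":-2,"ty":0,"tz":0,"ax":0,"ay":0,"az":0}
    - {"claw":-1,"tx":-2,"ty":0,"tz":0,"ax":0,"ay":0,"az":0}
    - {"claw":-1,"tx":-2,"ty":0,"tz":0,"ax":0,"ay":0,"az":0}
    - {"claw":-1,"tx":0,"ty":0,"tz":0,"ax":0,"ay":0,"az":0}

```text
time: 18.47
position: [0.5061, 0.2377, 0.1915]
tcp_rot: [0.664, 0.748, 0.001, -0.0]
ft_force: [-2.3, 5.1, 3.8]
width: -0.0
```

Contact at about 5 N. Pulling steadily.

Emit:
arm_command:
  plan:
    - {"claw":-1,"tx":-3,"ty":0,"tz":0,"ax":0,"ay":0,"az":0}
    - {"claw":-1,"tx":-4,"ty":0,"tz":0,"ax":0,"ay":0,"az":0}
    - {"claw":-1,"tx":-4,"ty":0,"tz":0,"ax":0,"ay":0,"az":0}
    - {"claw":-1,"tx":-4,"ty":0,"tz":0,"ax":0,"ay":0,"az":0}
    - {"claw":-1,"tx":-4,"ty":0,"tz":0,"ax":0,"ay":0,"az":0}

```text
time: 18.88
position: [0.5084, 0.2188, 0.1915]
tcp_rot: [0.664, 0.748, 0.001, -0.0]
ft_force: [-1.1, 4.5, 3.8]
width: 0.0001
```

Emit:
arm_command:
  plan:
    - {"claw":-1,"tx":-4,"ty":0,"tz":0,"ax":0,"ay":0,"az":0}
    - {"claw":-1,"tx":-4,"ty":0,"tz":0,"ax":0,"ay":0,"az":0}
    - {"claw":-1,"tx":-4,"ty":0,"tz":0,"ax":0,"ay":0,"az":0}
    - {"claw":-1,"tx":-4,"ty":0,"tz":0,"ax":0,"ay":0,"az":0}
    - {"claw":-1,"tx":-4,"ty":0,"tz":0,"ax":0,"ay":0,"az":0}
    - {"claw":-1,"tx":0,"ty":0,"tz":0,"ax":0,"ay":0,"az":0}

```text
time: 19.38
position: [0.5108, 0.1972, 0.1911]
tcp_rot: [0.665, 0.747, -0.0, 0.0]
ft_force: [-0.1, 3.7, 1.9]
width: -0.0001
```

```bash
python3 -c "
from m import *
p=arm.observe()['position'];print('press',fr(p))
d=grab('scene','scene11')
cv2.imwrite('pics/scene11c.png',cv2.resize(d['frame'][150:280,280:420],None,fx=5,fy=4.6,interpolation=2))
"
```

```text
press (np.float64(110.92073271019021), np.float64(0.6429818854969537), np.float64(191.07107675278993))
```

View pics/scene11c.png

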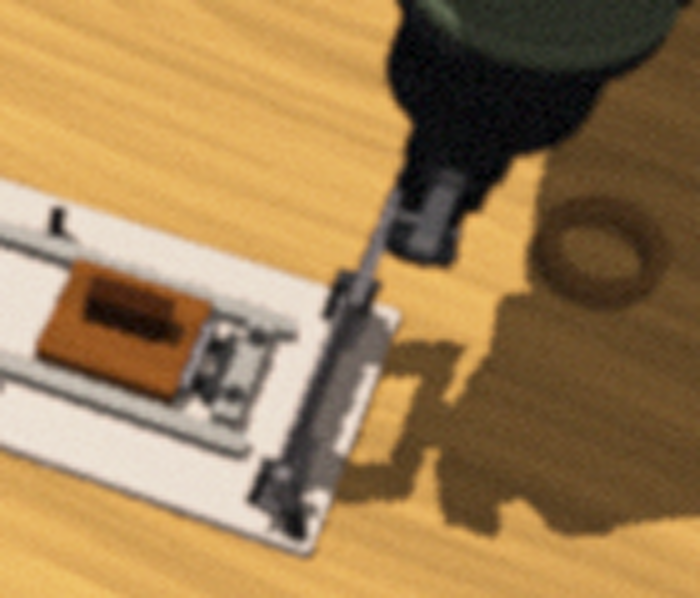

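The flap is near upright. I'll continue, lowering gradually along the arc.

Emit:
arm_command:
  plan:
    - {"claw":-1,"tx":-4,"ty":0,"tz":0,"ax":0,"ay":0,"az":0}
    - {"claw":-1,"tx":-4,"ty":0,"tz":0.5,"ax":0,"ay":0,"az":0}
    - {"claw":-1,"tx":-4,"ty":0,"tz":0.5,"ax":0,"ay":0,"az":0}
    - {"claw":-1,"tx":-4,"ty":0,"tz":0.5,"ax":0,"ay":0,"az":0}
    - {"claw":-1,"tx":-4,"ty":0,"tz":0.5,"ax":0,"ay":0,"az":0}
    - {"claw":-1,"tx":-4,"ty":0,"tz":0.8,"ax":0,"ay":0,"az":0}
    - {"claw":-1,"tx":-4,"ty":0,"tz":0.8,"ax":0,"ay":0,"az":0}
    - {"claw":-1,"tx":-4,"ty":0,"tz":0.8,"ax":0,"ay":0,"az":0}

```text
time: 20.1
position: [0.5145, 0.1659, 0.1866]
tcp_rot: [0.664, 0.748, -0.0, -0.0]
ft_force: [-0.8, 1.7, 2.1]
width: 0.0001
```

Emit:
arm_command:
  plan:
    - {"claw":-1,"tx":-4,"ty":0,"tz":1,"ax":0,"ay":0,"az":0}
    - {"claw":-1,"tx":-4,"ty":0,"tz":1,"ax":0,"ay":0,"az":0}
    - {"claw":-1,"tx":-4,"ty":0,"tz":1,"ax":0,"ay":0,"az":0}
    - {"claw":-1,"tx":-4,"ty":0,"tz":1.5,"ax":0,"ay":0,"az":0}
    - {"claw":-1,"tx":-4,"ty":0,"tz":1.5,"ax":0,"ay":0,"az":0}
    - {"claw":-1,"tx":0,"ty":0,"tz":0,"ax":0,"ay":0,"az":0}

```text
time: 20.6
position: [0.5169, 0.1455, 0.1804]
tcp_rot: [0.665, 0.747, -0.0, 0.0]
ft_force: [0.9, 0.6, 1.7]
width: -0.0001
```

```bash
python3 -c "
from m import *
p=arm.observe()['position'];print('press',fr(p))
d=grab('scene','scene12')
cv2.imwrite('pics/scene12c.png',cv2.resize(d['frame'][150:280,260:400],None,fx=5,fy=4.6,interpolation=2))
X,Y,Z=fr(cloud(d));k=(abs(Y)<50)&(abs(Y)>30)&(Z>75)&(Z<195)&(X<110)&(X>0)
q=np.arctan2(Z[k]-41,95-X[k]);print(k.sum(),np.median(q))
"
```

```text
press (np.float64(58.86878613308848), np.float64(0.6725550300946038), np.float64(180.35255500546828))
350 1.2466518004946034
```

View pics/scene12c.png

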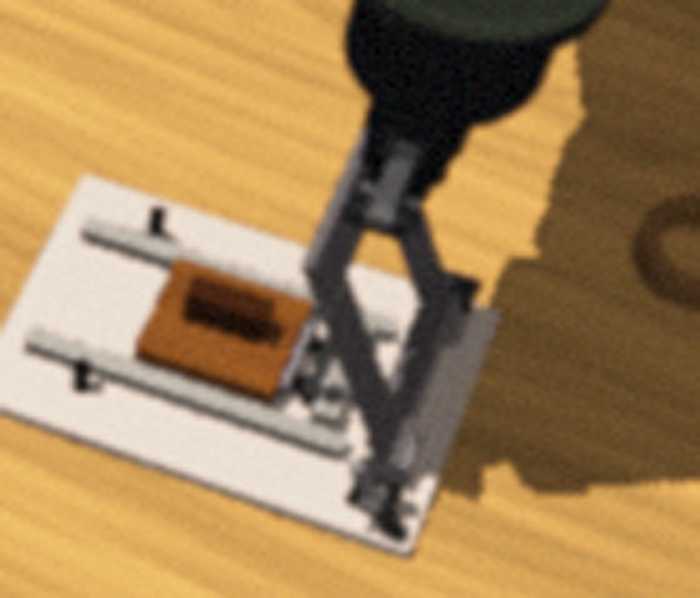

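The flap is at about 1.25 rad with the tip still on the solid bar. Going finer towards the snap point.

Emit:
arm_command:
  plan:
    - {"claw":-1,"tx":-3,"ty":0,"tz":0.5,"ax":0,"ay":0,"az":0}
    - {"claw":-1,"tx":-3,"ty":0,"tz":0.5,"ax":0,"ay":0,"az":0}
    - {"claw":-1,"tx":-3,"ty":0,"tz":0.5,"ax":0,"ay":0,"az":0}
    - {"claw":-1,"tx":-3,"ty":0,"tz":0.5,"ax":0,"ay":0,"az":0}
    - {"claw":-1,"tx":-3,"ty":0,"tz":0.5,"ax":0,"ay":0,"az":0}
    - {"claw":-1,"tx":-2,"ty":0,"tz":0.5,"ax":0,"ay":0,"az":0}
    - {"claw":-1,"tx":0,"ty":0,"tz":0,"ax":0,"ay":0,"az":0}

```text
time: 21.23
position: [0.5189, 0.1291, 0.1776]
tcp_rot: [0.664, 0.747, -0.0, 0.0]
ft_force: [0.1, -0.3, 0.6]
width: 0.0001
```

```bash
cat > fl.py <<'E'
from m import *
import sys
p=arm.observe()['position'];print('press',fr(p))
d=grab('scene','scene'+sys.argv[1])
cv2.imwrite(f'pics/scene{sys.argv[1]}c.png',cv2.resize(d['frame'][150:280,250:390],None,fx=5,fy=4.6,interpolation=2))
X,Y,Z=fr(cloud(d));k=(Y>-50)&(Y<-30)&(Z>60)&(Z<195)&(X<110)&(X>-60)
q=np.arctan2(Z[k]-41,95-X[k]);print(k.sum(),np.median(q) if k.sum() else '')
E
python3 fl.py 13
```

```text
press (np.float64(42.32619379339537), np.float64(0.5931581375071419), np.float64(177.63430515858005))
363 1.129889671813957
```

Emit:
arm_command:
  plan:
    - {"claw":-1,"tx":-2,"ty":0,"tz":0.3,"ax":0,"ay":0,"az":0}
    - {"claw":-1,"tx":-2,"ty":0,"tz":0.3,"ax":0,"ay":0,"az":0}
    - {"claw":-1,"tx":-2,"ty":0,"tz":0.3,"ax":0,"ay":0,"az":0}
    - {"claw":-1,"tx":-2,"ty":0,"tz":0.3,"ax":0,"ay":0,"az":0}
    - {"claw":-1,"tx":0,"ty":0,"tz":0,"ax":0,"ay":0,"az":0}
    - {"claw":-1,"tx":0,"ty":0,"tz":0,"ax":0,"ay":0,"az":0}

```text
time: 21.78
position: [0.5198, 0.1216, 0.1765]
tcp_rot: [0.664, 0.747, -0.0, -0.0]
ft_force: [0.2, 0.2, 1.0]
width: -0.0001
```

```bash
python3 fl.py 14
```

```text
press (np.float64(34.801856859150604), np.float64(0.5627251576098761), np.float64(176.51840694605158))
378 1.0800303626132193
```

Emit:
arm_command:
  plan:
    - {"claw":-1,"tx":-1.5,"ty":0,"tz":0.2,"ax":0,"ay":0,"az":0}
    - {"claw":-1,"tx":-1.5,"ty":0,"tz":0.2,"ax":0,"ay":0,"az":0}
    - {"claw":-1,"tx":0,"ty":0,"tz":0,"ax":0,"ay":0,"az":0}
    - {"claw":-1,"tx":0,"ty":0,"tz":0,"ax":0,"ay":0,"az":0}
    - {"claw":-1,"tx":0,"ty":0,"tz":0,"ax":0,"ay":0,"az":0}

```text
time: 22.25
position: [0.5201, 0.1188, 0.1761]
tcp_rot: [0.664, 0.748, 0.0, -0.0]
ft_force: [-0.1, 0.2, 0.6]
width: 0.0001
```

```bash
python3 fl.py 15
```

```text
press (np.float64(31.9840267188675), np.float64(0.5882575080392597), np.float64(176.12977075016747))
405 1.0094522765033078
```

The flap moved more than the finger did, which suggests it's going by itself. I'll hold still and look.

Emit:
arm_command:
  plan:
    - {"claw":-1,"tx":0,"ty":0,"tz":0,"ax":0,"ay":0,"az":0}
    - {"claw":-1,"tx":0,"ty":0,"tz":0,"ax":0,"ay":0,"az":0}
    - {"claw":-1,"tx":0,"ty":0,"tz":0,"ax":0,"ay":0,"az":0}
    - {"claw":-1,"tx":0,"ty":0,"tz":0,"ax":0,"ay":0,"az":0}

```text
time: 22.63
position: [0.5201, 0.1188, 0.1761]
tcp_rot: [0.664, 0.748, 0.0, -0.0]
ft_force: [0.6, -0.4, 0.8]
width: 0.0003
```

```bash
python3 fl.py 16
```

```text
press (np.float64(32.022806201488315), np.float64(0.5888633307367496), np.float64(176.11841687086581))
365 0.29877450593980787
```

View pics/scene16c.png

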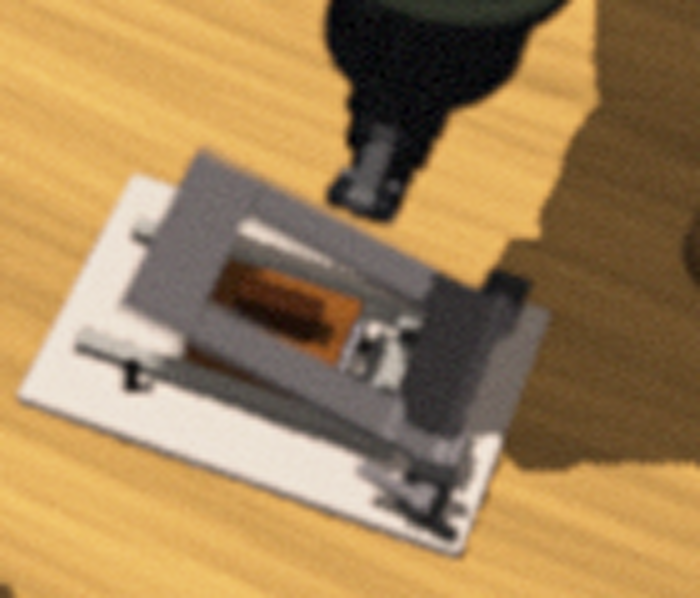

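The flap snapped and is falling by itself, clear of the finger. I'll wait, then rise.

Emit:
arm_command:
  plan:
    - {"claw":-1,"tx":0,"ty":0,"tz":-5,"ax":0,"ay":0,"az":0}
    - {"claw":-1,"tx":0,"ty":0,"tz":-10,"ax":0,"ay":0,"az":0}
    - {"claw":-1,"tx":0,"ty":0,"tz":-10,"ax":0,"ay":0,"az":0}
    - {"claw":-1,"tx":0,"ty":0,"tz":-10,"ax":0,"ay":0,"az":0}
    - {"claw":-1,"tx":0,"ty":0,"tz":-10,"ax":0,"ay":0,"az":0}
    - {"claw":-1,"tx":0,"ty":0,"tz":-5,"ax":0,"ay":0,"az":0}
    - {"claw":-1,"tx":0,"ty":0,"tz":0,"ax":0,"ay":0,"az":0}
    - {"claw":-1,"tx":0,"ty":0,"tz":0,"ax":0,"ay":0,"az":0}
    - {"claw":-1,"tx":0,"ty":0,"tz":0,"ax":0,"ay":0,"az":0}
    - {"claw":-1,"tx":0,"ty":0,"tz":0,"ax":0,"ay":0,"az":0}
    - {"claw":-1,"tx":0,"ty":0,"tz":0,"ax":0,"ay":0,"az":0}
    - {"claw":-1,"tx":0,"ty":0,"tz":0,"ax":0,"ay":0,"az":0}

```text
time: 23.68
position: [0.52, 0.1188, 0.2258]
tcp_rot: [0.664, 0.748, -0.0, -0.0]
ft_force: [-0.8, -0.2, -0.4]
width: 0.0002
```

```bash
python3 fl.py 17; python3 -c "
from m import *
W=load('scene17');X,Y,Z=fr(cloud(W))
k=(X>-69)&(X<-40)&(abs(Y)<45)&(Z>30)
print('bar z',np.median(Z[k]),k.sum())
k=(Z>48)&(Z<60)&(abs(Y)<15)&(abs(X)<40);print('ridge',k.sum(),np.percentile(X[k],[2,98]),np.percentile(Y[k],[2,98]))
k=(abs(Y)<26)&(Z>31)&(Z<40)&(X>-60)&(X<60);print('stamp',k.sum(),np.percentile(X[k],[1,99]))
d=grab('side','side17');cv2.imwrite('pics/side17c.png',cv2.resize(d['frame'][110:210,195:315],None,fx=6,fy=6,interpolation=2))
d=grab('wrist','w17')
cv2.imwrite('pics/w17c.png',cv2.resize(d['frame'][60:360,110:410],None,fx=2,fy=2,interpolation=2))
"
```

```text
press (np.float64(31.996372553273602), np.float64(0.6713293268964958), np.float64(225.8475190265973))
0 
bar z 42.39220074130894 386
ridge 50 [-15.92030964  22.87724629] [-7.65697623  5.09250996]
stamp 394 [-52.7498896   59.28071947]
```

View pics/scene17c.png

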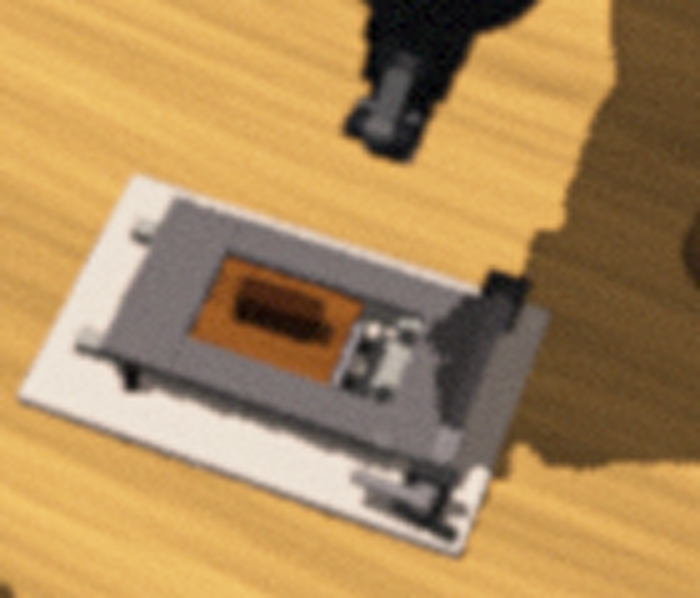

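View pics/w17c.png

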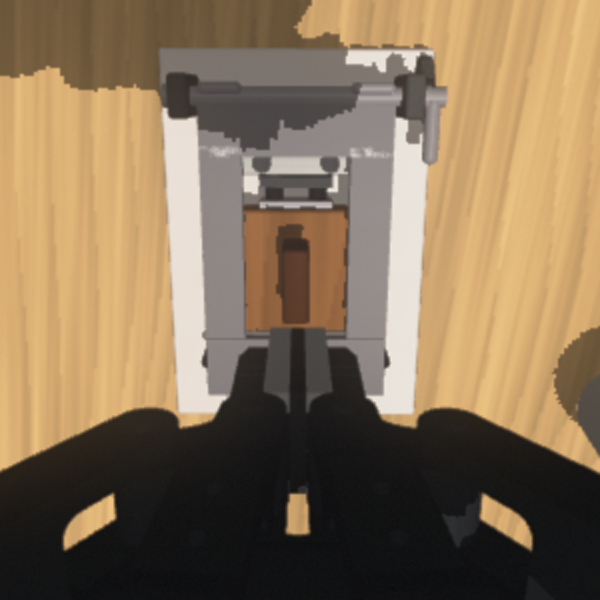

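View pics/side17c.png

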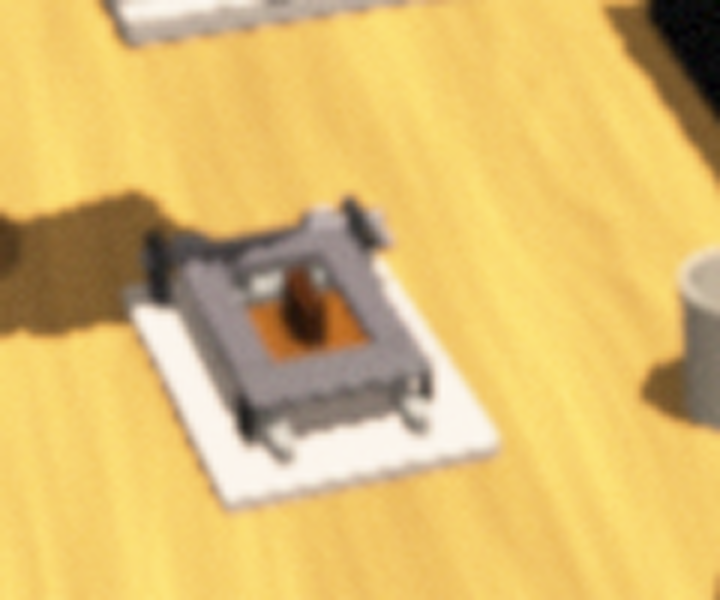

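```bash
python3 -c "
from m import *
d=load('w17');cv2.imwrite('pics/w17d.png',cv2.resize(d['frame'][125:195,220:295],None,fx=8,fy=8,interpolation=2))
for t in ['scene8','scene9','scene17','side8','side9','side17']:
  X,Y,Z=fr(cloud(load(t)));k=(Z>48)&(Z<60)&(abs(Y)<15)&(abs(X)<40);print(t,k.sum(),X[k].mean(),np.percentile(X[k],[2,98]))
"
```

```text
scene8 52 3.288318971340524 [-15.584344    22.82964634]
scene9 53 3.1911212010689036 [-15.23993372  21.35765019]
scene17 50 3.6553003592927324 [-15.92030964  22.87724629]
side8 24 -6.15736114721516 [-17.91075469  21.39231485]
side9 26 -6.396947333865867 [-20.38413118  25.82226349]
side17 27 -5.224694337328059 [-18.90170778  23.94378974]
```

View pics/w17d.png

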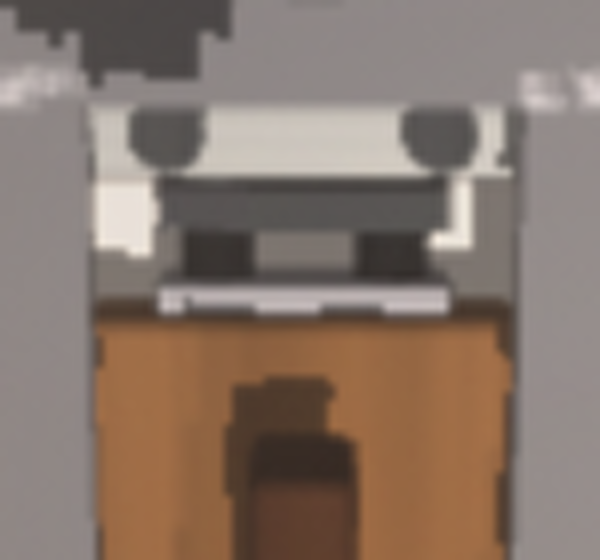

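The stamp hasn't moved, and the plate front (crop row 312) meets its edge with no floor showing between them. Handing in.

```bash
python3 -c "
from h import *
print(arm.close_job(), arm.observe()['time'])"
```

```text
the job is handed in; nothing more can be done
the job is handed in; nothing more can be done
```

I loaded the stamp face down into the channel and pressed it home against the buffer plate. The flap then snapped shut over it by its own spring, and I handed the job in at about 24 s.

- **Pressing home:** I leaned on the buffer at a measured 5.5–7.1 N for about 0.9 s. I then eased back to about 1 N before opening the jaws, so the buffer would not throw the stamp back.
- **Flap:** I hooked it from behind with closed fingers, at about 5 N falling to nearly zero, and tipped it to about 1.05 rad. It snapped there while the finger stayed still, and I did not push it afterwards.

**Last checks:**
- The flap is shut and level: its bar measured about 42 mm high, near the 44 mm expected. The ridge stands in the window.
- The stamp did not shift beyond measurement noise (0.4 mm in the scene camera, about 1 mm in the coarser side view).
- The wrist view shows the plate against the stamp with no visible gap. I judged "touching" only from that view and from the release position, which matched the point where contact was felt, so a gap well under a millimetre could not be seen.
- The arm is clear of everything, and I never contacted the other objects on the table.

**One deviation:** while lowering onto the channel floor I briefly pressed down with about 9 N, with about 7.5 N of drag along the channel. That was before the stamp reached the plate, and I backed off straight away.

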